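Pack the finger-plane till

TASK

Pack the violin maker's tools from the cork mat into the open till so that nothing stands above its rim: the sharpening stone flat and lengthwise between the two lidded boxes at the back, the strop block squarely on top of it with the leather up, and in front of the stone the three finger planes upright on their soles, one in each stall and in line with it. The largest plane goes in the left stall, the smallest in the right one and the middle size between them, left and right as seen by the robot from the side of the till's brass pull. Set each piece down on the floor clear of the low dividers rather than dropping it, and leave the oil bottle and the brush where they are.

Things in the scene. Friction and masses are not known exactly. Their poses are not given: they have to be found in the camera images.
- till: Fixed open tray, mm: 192 (x) by 240 (y) by 50 high, walls 8, floor 6 thick. Origin under its centre; x to its back, y left; yaw within 0.35 rad. Brass pull on the front. Front: 3 stalls 80 (x) by 72 (y), centres x -48, y 76 (left), 0, -76 (right); dividers 4 thick, 10 high above the floor. Rear: stone bay 92 (x) by 132 (y), centre x 42, y 0, between lidded boxes 10 below the rim; divider before it.
- stone_mid (a point): Pocket sharpening stone, a plain grey slab of two layers (dark below, pale above), mm: 110 long (x), 40 wide (y), 20 thick (z). This point is its centre, 10 above its underside. It starts lying flat on the mat.
- strop_mid (a point): Strop block, a pale beech block with brown leather glued on its top face, mm: 84 long (x), 36 wide (y), 18 thick (z) in all. This point is its centre, 9 above its underside. z points out of the leather. It starts lying on the mat, leather up.
- plane_large_mid (a point): Largest finger plane: tiny brass boat-shaped hollow body 62 mm long (x, nose at +x), 24 wide (y), 24 high (z up), on a flat sole; a slanting steel iron and wooden wedge rise to 33 above the sole, nearer the tail. This point is the centre of the brass body, 12 above the sole. Sides nearly flat in the middle, to be pinched across y. About 160 g. Starts upright on the 4 mm thick cork mat.
- plane_medium_mid (a point): Middle-sized finger plane: tiny brass boat-shaped hollow body 50 mm long (x, nose at +x), 20 wide (y), 21 high (z up), on a flat sole; a slanting steel iron and wooden wedge rise to 29 above the sole, nearer the tail. This point is the centre of the brass body, 10.5 above the sole. Sides nearly flat in the middle, to be pinched across y. About 100 g. Starts upright on the 4 mm thick cork mat.
- plane_small_mid (a point): Smallest finger plane: tiny brass boat-shaped hollow body 38 mm long (x, nose at +x), 16 wide (y), 18 high (z up), on a flat sole; a slanting steel iron and wooden wedge rise to 25 above the sole, nearer the tail. This point is the centre of the brass body, 9 above the sole. Sides nearly flat in the middle, to be pinched across y. About 60 g. Starts upright on the 4 mm thick cork mat.
- oil_bottle: Bystander: amber oil bottle with a black cap, 44 mm across, 95 high, standing on the bench beyond the work. Origin at the centre of its foot.
- bench_brush: Bystander: wooden-handled bench brush 180 mm long, 42 wide, 20 high, lying along the far side of the bench. Origin under its middle, x towards the bristles.
There are look-alikes about, which are no part of the job. What is shaped like the part that bears plane_small_mid but blue, orange or turquoise is not meant.

How it is judged:
By the outcome, as a careful person would: the job done as asked, in the order asked, and still so for the second after the job is handed in, with the robot touching nothing.
It also fails if it takes over 115 s, if anything falls off the work surface, if the arm or the gripper's body presses on something with over 40 N, if the wrist force passes 120 N, or if a joint passes its speed limit or range.

ROBOT

A 6-joint arm with a two-finger parallel gripper is mounted at the origin on the work surface. World frame = base frame: x ahead of the robot, y to its left, z up, the work surface at z = 0. Lengths are in m, angles in rad, forces in N, time in s.
With the tool pointing down it reaches from about 0.3 to 0.85 m from the base axis. Payload 5.4 kg.
Tool frame: the origin (TCP) lies midway between the tips of the shut fingers; the grasp point (between the pads) lies behind it (ctrl.grip_depth is the x of the grasp point in the tool frame, in m); x points along the fingers, y is the direction in which the jaws open and shut, and the axes are right-handed (so a half turn about x gives the same grasp; the last joint's range is limited). The gripper opens to 85 mm and grips with 20 to 120 N. Pads are 22 mm wide; open, the fingers measure 114 mm over their backs; the gripper's body (76 mm by 85 mm) begins 54 mm behind the grasp point. The pads swing forward as they close: fully open they stand 13 mm farther back than shut.
Start: joints at [0.943, 0.158, 1.597, -0, 1.386, -0.21], TCP at [0.233, 0.526, 0.231] pointing down, gripper open.
Joint ranges: [-2.91, 2.91], [-0.94, 2.29], [0.18, 2.7], [-1.29, 4.43], [0.17, 2.64], [-3, 3]. Speed limits (rad/s): [2.57, 2.57, 3.14, 3.14, 3.14, 3.14].

INTERFACE

Orientations are given as [roll, pitch, yaw] about the fixed x, y, z axes, in that order (R = Rz(yaw) Ry(pitch) Rx(roll)).
In Python, from cell import sensors, eyes, job, ctrl gives the robot as it stands.
- The arm moves only by the tool arm_command, never from a script. Its argument "increments" is a list of rows, each a list of 3 entries, a list of its own where there are three numbers: the turn, a rotation vector about the tool's x, y, z in rad, then the shift along the tool's x, y, z in cm, then the opening, from 0 (shut) to 1 (fully open). A call has exactly 5 rows; each row shifts and turns the pose as measured when the row begins, along the tool's axes as they then stand; what a row does not reach is not made up. A row lasts 1/10 s, in which the tool goes at most 50 mm and 8.59 degrees, less where a joint would pass 70% of its speed; a pose out of reach is approached as far as the arm can. A call with a gripper value outside its range is refused whole. The fingers move at their own pace and stop on an object; "squeeze" is the grip in N (left out, the last holds). Time passes only in rows, so rows that do not move let the fingers close, or fill a call up. It gives the time, the measured TCP pose, the force and the opening at its end, in the units of the state.
- sensors.observe(): the state, without advancing time (a new reading comes with each control period).
- eyes.read_camera(name): name is "side" or "top"; returns the picture (480x640x3 uint8, red, green, blue); there is no depth.
- eyes.camera_info(name): a dict with "fx", "fy", "cx", "cy" (pixels), "position" and "attitude" of the camera in the world. Camera axes: x right, y down, z forward; pixel columns grow to the right and rows downward; lengths in m; the calibration is good to about 2 mm. A picture is of the moment at which its call begins. camera_info takes no time and is no camera call.
- job.job_done(): hands the job in, once; it reports no verdict.
Trained networks look in the newest picture that a camera, given by its name, has taken for a name from the list of things; names that differ only in an ending like _2 or _b are one class to them, and where a whole thing is asked for, a point or a joint stands for the part that bears it (a point fixed in the world has none). Each returns a list of dicts, best first, with "confidence" (0 to 1); they miss things now and then, are a little off and sometimes report something else, mostly with a low value. They report only what shows in the picture. A call takes as long as a camera call. They do not tell look-alikes from the thing itself.
- eyes.look_for(camera, query): "pixel" ([column, row] in pixels, amid what is visible of it).
- eyes.place_of(camera, query): "pixel" ([column, row] in pixels: a listed point, or the origin of a listed thing).
The state is a dict: "time": time; "qpos": joint angles; "qd": joint speeds; "tau": joint torques, N m; "tcp_pos": TCP position; "ee_rot": TCP orientation; "wrist_force": force on the tool from outside, world axes, zero at the start; "torque": the same for the moment, N m; "gripper_width": finger opening in m.
Only numpy, scipy, OpenCV 4.12 (cv2) and the standard library are available. Lean on these libraries where they do the work, as an engineer would, in place of code of your own. Each camera call takes 0.05 s, during which the arm holds its last target. There are 200 camera calls.

## Working session

There is one attempt and no reset: what is moved stays moved. The work goes in short steps, Python scripts to look and compute and a tool call to move; the robot and the scene stay as the last step left them, time stands still between calls to the robot, and variables do not carry over. Pictures are saved under pics/ and viewed, about 12 in all and at most 16, crops included, and the job is handed in when it is done.

Besides the shell and the picture viewer there is one more tool, called after "Call:" as a command line: name --argument value ..., lists and objects as JSON in quotes. arm_command: Moves the arm, as the interface text tells. Its arguments: {"type":"object","properties":{"increments":{"type":"array","items":{"type":"array"}},"squeeze":{"type":"number"}},"required":["increments"]}

```bash
ls; mkdir -p pics; python3 - <<'E'
from cell import sensors, eyes, job, ctrl
import cv2
s=sensors.observe(); print({k:s[k] for k in s if k in('time','tcp_pos','ee_rot','gripper_width')}, ctrl.grip_depth)
for n in('side','top'):
    print(n,eyes.camera_info(n)); cv2.imwrite(f'pics/{n}0.png',eyes.read_camera(n)[:,:,::-1])
    for q in('till','stone_mid','strop_mid','plane_large_mid','plane_medium_mid','plane_small_mid'):
        print(q,[(d['pixel'],d['confidence']) for d in eyes.place_of(n,q)])
E
```

```text
pics
{'time': 0.0, 'tcp_pos': array([0.2329677 , 0.52503331, 0.23031582]), 'ee_rot': array([-1.79294999,  1.56888289, -2.21080215]), 'gripper_width': 0.08542625652966639} -0.0187
side {'fx': 619.3302604605367, 'fy': 619.3302604605367, 'cx': 325.314653289109, 'cy': 239.9289857117739, 'position': array([ 0.19388705, -0.81025365,  0.90933918]), 'attitude': array([-2.35407473,  0.00731409, -0.42915957])}
till [([269.0, 199.8], 0.9)]
stone_mid [([423.2, 342.5], 0.79)]
strop_mid [([359.6, 384.4], 0.71)]
plane_large_mid [([388.8, 283.1], 0.89)]
plane_medium_mid [([338.9, 335.5], 0.71)]
plane_small_mid [([321.7, 292.4], 0.72), ([272.7, 269.9], 0.68), ([311.5, 256.5], 0.58), ([265.6, 346.9], 0.57), ([242.6, 300.5], 0.5)]
top {'fx': 523.8539073336286, 'fy': 523.8539073336286, 'cx': 323.6230372545423, 'cy': 228.68870184681782, 'position': array([ 0.37684999, -0.011336  ,  0.97144455]), 'attitude': array([-2.93046054, -0.00552611, -1.46631713])}
till [([221.6, 259.0], 0.76)]
stone_mid [([483.5, 230.3], 0.7)]
strop_mid [([491.2, 308.3], 0.9), ([440.5, 293.3], 0.28)]
plane_large_mid [([404.1, 215.9], 0.97)]
plane_medium_mid [([436.6, 289.7], 0.59)]
plane_small_mid [([350.6, 357.7], 0.71), ([382.3, 282.2], 0.56), ([414.5, 364.3], 0.55), ([322.7, 302.9], 0.54), ([440.3, 291.1], 0.3)]
```

View pics/side0.png

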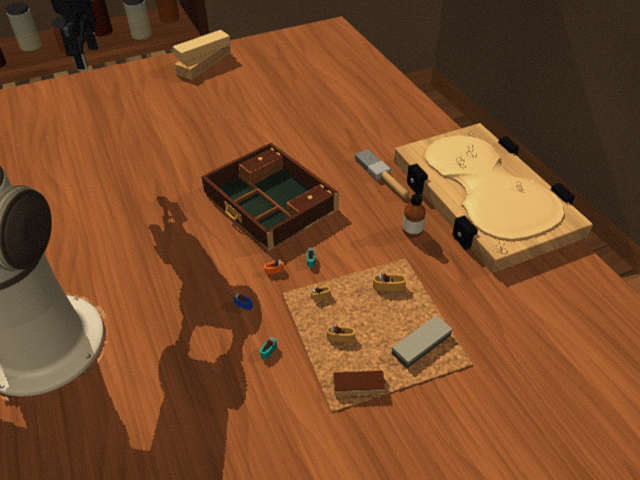

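View pics/top0.png

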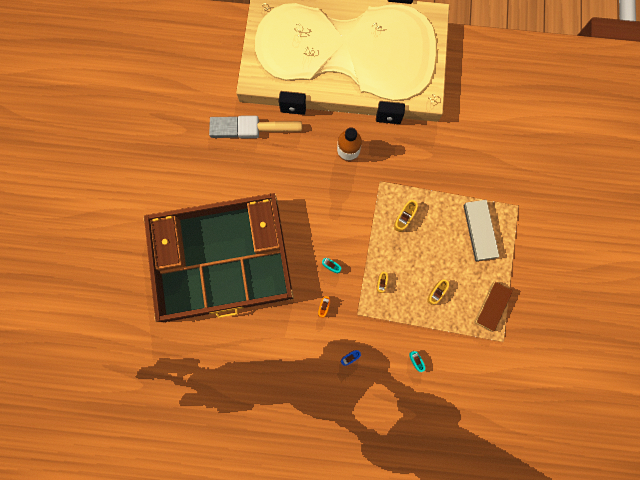

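The side view shows the till around (269,200) and the real small plane, in brass, at (322,292). In the top view that plane is at (382,282). The blue, orange and turquoise boats lie off the mat. Next I triangulate and zoom in for yaw.

```bash
cat > h.py <<'E'
import numpy as np, cv2
from scipy.spatial.transform import Rotation as R
from cell import sensors, eyes, job, ctrl
I={n:eyes.camera_info(n) for n in('side','top')}
def ray(n,p):
    i=I[n]; v=np.array([(p[0]-i['cx'])/i['fx'],(p[1]-i['cy'])/i['fy'],1.])
    return i['position'],R.from_euler('xyz',i['attitude']).apply(v)
def onz(n,p,z):
    o,v=ray(n,p); return o+v*(z-o[2])/v[2]
def tri(ps,pt):
    o,v=ray('side',ps);a,w=ray('top',pt); v=v/np.linalg.norm(v);w=w/np.linalg.norm(w)
    t=np.linalg.lstsq(np.c_[v,-w],a-o,rcond=None)[0]; A=o+v*t[0];B=a+w*t[1]
    return (A+B)/2,np.linalg.norm(A-B)
def px(n,X):
    i=I[n]; c=R.from_euler('xyz',i['attitude']).inv().apply(np.array(X)-i['position'])
    return np.stack([i['fx']*c[...,0]/c[...,2]+i['cx'],i['fy']*c[...,1]/c[...,2]+i['cy']],-1)
E
python3 - <<'E'
from h import *
P=dict(till=((269,199.8),(221.6,259)),stone=((423.2,342.5),(483.5,230.3)),strop=((359.6,384.4),(491.2,308.3)),large=((388.8,283.1),(404.1,215.9)),med=((338.9,335.5),(436.6,289.7)),small=((321.7,292.4),(382.3,282.2)))
for k,v in P.items():
    x,e=tri(*v); print(k,x.round(4),round(e,4))
t=cv2.imread('pics/top0.png')
cv2.imwrite('pics/topmat.png',cv2.resize(t[180:342,355:525],None,fx=3.5,fy=3.5,interpolation=cv2.INTER_CUBIC))
cv2.imwrite('pics/toptill.png',cv2.resize(t[185:330,135:305],None,fx=4,fy=4,interpolation=cv2.INTER_CUBIC))
s=cv2.imread('pics/side0.png')
cv2.imwrite('pics/sidemat.png',cv2.resize(s[255:410,280:475],None,fx=3.8,fy=3.8,interpolation=cv2.INTER_CUBIC))
E
```

```text
till [0.5061 0.1884 0.0026] 0.0003
stone [ 0.6112 -0.2937  0.0128] 0.0018
strop [ 0.4714 -0.317   0.0043] 0.0078
large [ 0.6244 -0.1441  0.0093] 0.0025
med [ 0.4888 -0.2134  0.0058] 0.0043
small [ 0.4957 -0.1132  0.0124] 0.0046
```

View pics/topmat.png

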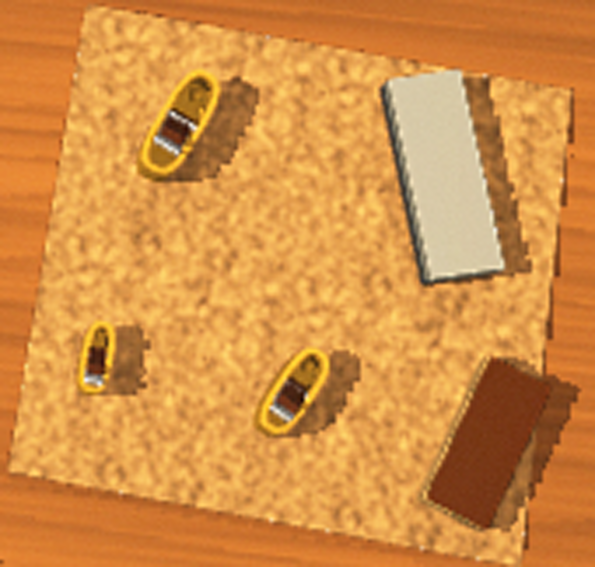

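View pics/toptill.png

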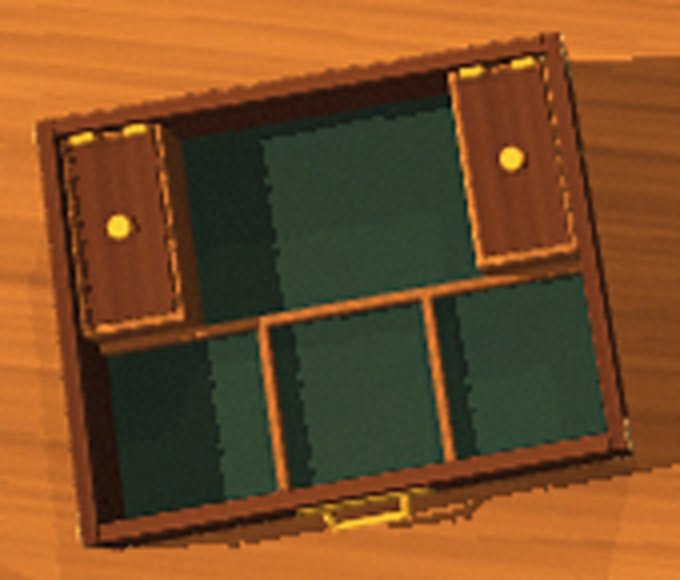

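View pics/sidemat.png

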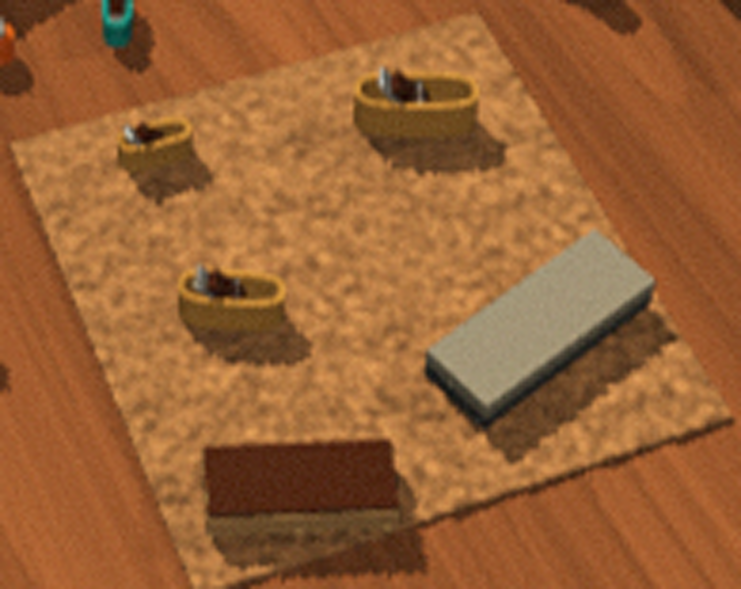

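The mat crop shows the noses of all three planes pointing up and slightly right. Stone face corners are at crop (388,86), (461,71), (503,269) and (427,277). The till is yawed about +0.17 with its pull toward the robot. Next I fit poses from both views.

```bash
python3 - <<'E'
from h import *
from scipy.optimize import least_squares
def T(l,s=3.5,o=(355,180)): return np.array(l)/s+np.array(o)-.5+.5/s
def S(l): return T(l,3.8,(280,255))
def rect(a,b): return np.array([[a,b],[a,-b],[-a,-b],[-a,b]])/2
C=dict(
stone=(rect(.11,.04),T([(386,86),(461,71),(503,269),(427,277)]),S([(597,232),(653,282),(488,413),(428,352)]),.024),
strop=(rect(.084,.036),T([(490,360),(549,378),(489,527),(430,497)]),S([(392,441),(398,508),(208,516),(205,447)]),.022),
till=(rect(.192,.240),T([(37,125),(558,37),(630,447),(85,545)],4,(135,185)),np.array([(268,147),(337,200),(271,243),(203,182)]),.05),
large=(np.array([[.031,0],[-.031,0]]),T([(207,73),(150,173)]),S([(478,88),(357,97)]),.028),
med=(np.array([[.025,0],[-.025,0]]),T([(318,350),(267,433)]),S([(285,289),(181,287)]),.025),
small=(np.array([[.019,0],[-.019,0]]),T([(101,323),(91,390)]),S([(190,125),(120,147)]),.022))
for k,(m,t,s,z) in C.items():
    X=np.array([tri(a,b)[0] for a,b in zip(s,t)])
    def w(p): c,n=np.cos(p[3]),np.sin(p[3]); return np.c_[p[0]+c*m[:,0]-n*m[:,1],p[1]+n*m[:,0]+c*m[:,1],np.full(len(m),p[2])]
    f=lambda p:np.r_[(px('top',w(p))-t).ravel(),(px('side',w(p))-s).ravel()]
    r=least_squares(f,[*X.mean(0),0],loss='soft_l1')
    print(k,r.x.round(4),'zexp',z,'tri z',X[:,2].round(3),'rms',np.sqrt((f(r.x)**2).mean()).round(2),'len',np.linalg.norm(X[0]-X[-1]).round(4),np.linalg.norm(X[0]-X[1]).round(4))
E
```

```text
stone [ 0.612  -0.2884  0.0178  0.251 ] zexp 0.024 tri z [0.018 0.021 0.016 0.017] rms 0.88 len 0.1069 0.0394
strop [ 0.4733 -0.3174  0.0177 -0.3701] zexp 0.022 tri z [0.017 0.015 0.019 0.021] rms 1.01 len 0.0814 0.032
till [0.5082 0.192  0.0275 0.2869] zexp 0.05 tri z [0.03  0.021 0.016 0.026] rms 1.83 len 0.1895 0.2432
large [ 0.6239 -0.1453  0.0222 -0.3977] zexp 0.028 tri z [0.026 0.019] rms 0.79 len 0.0613 0.0613
med [ 0.488  -0.2143  0.021  -0.475 ] zexp 0.025 tri z [0.022 0.02 ] rms 0.75 len 0.0498 0.0498
small [ 0.4953 -0.1117  0.0173 -0.0558] zexp 0.022 tri z [0.018 0.017] rms 0.55 len 0.0362 0.0362
```

```bash
python3 - <<'E'
import cv2
s=cv2.imread('pics/side0.png')
cv2.imwrite('pics/sidetill.png',cv2.resize(s[135:255,190:350],None,fx=5,fy=5,interpolation=cv2.INTER_CUBIC))
E
```

```text
(no output)
```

View pics/sidetill.png

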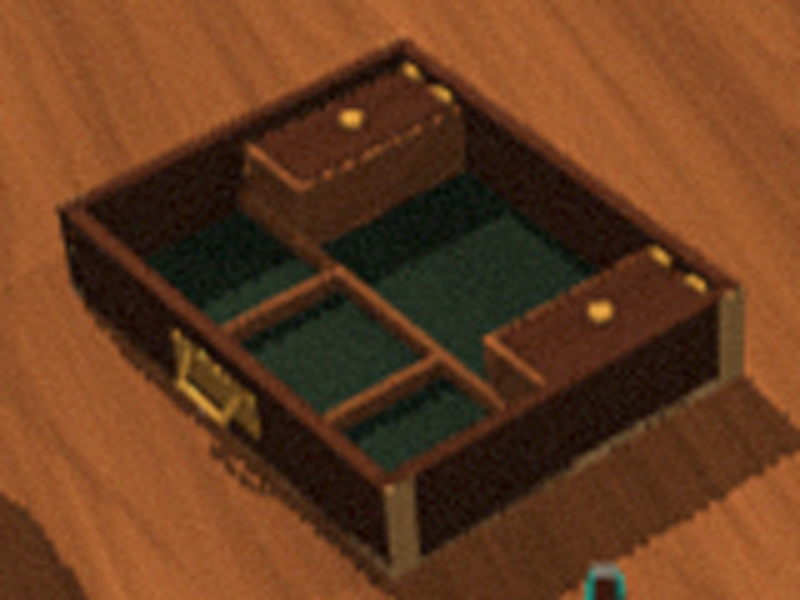

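```bash
python3 - <<'E'
from h import *
from scipy.optimize import least_squares
def T(l,s,o): return np.array(l)/s+np.array(o)-.5+.5/s
m=np.array([[96,120,50],[96,-120,50],[-96,-120,50],[-96,120,50],[-6,38,16],[-6,-38,16],[42,91,43],[42,-91,43]])/1e3
t=T([(37,122),(559,35),(622,438),(84,542),(264,322),(428,293),(119,227),(511,158)],4,(135,185))
s=T([(403,40),(743,290),(390,487),(62,210),(335,270),(437,357),(351,118),(600,311)],5,(190,135))
X=np.array([tri(a,b)[0] for a,b in zip(s,t)]); print(X.round(4))
def w(p):
    c,n=np.cos(p[3]),np.sin(p[3]); return np.c_[p[0]+c*m[:,0]-n*m[:,1],p[1]+n*m[:,0]+c*m[:,1],p[2]+m[:,2]]
f=lambda p:np.r_[(px('top',w(p))-t).ravel(),(px('side',w(p))-s).ravel()]
r=least_squares(f,[.5,.19,0,.2],loss='soft_l1'); print(r.x.round(4)); print(f(r.x).reshape(2,-1,2).round(1))
for v in('top','side'):
    g=lambda p:f([p[0],p[1],0,p[2]]).reshape(2,-1)[0 if v=='top' else 1]
    print(v,least_squares(g,[.5,.19,.2]).x.round(4))
E
```

```text
[[0.5661 0.3312 0.0452]
 [0.6327 0.1007 0.0449]
 [0.4524 0.0503 0.046 ]
 [0.3836 0.2778 0.0449]
 [0.4898 0.2224 0.0147]
 [0.5107 0.1496 0.0137]
 [0.5228 0.2862 0.0445]
 [0.5727 0.1154 0.0438]]
[ 0.5078  0.1896 -0.0039  0.2847]
[[[-0.3 -0.5]
  [-0.1 -1.4]
  [ 1.6  1.3]
  [-0.1  0.1]
  [-0.5 -1. ]
  [-0.7 -1. ]
  [-0.3 -0.1]
  [ 1.3 -0.3]]

 [[-0.3 -0.4]
  [-0.4 -0.5]
  [-1.5  1.4]
  [-1.5 -0.2]
  [ 0.2  0.2]
  [ 0.6 -0.2]
  [-0.8  1.4]
  [ 0.3  2. ]]]
top [0.5066 0.1889 0.2844]
side [0.5078 0.1865 0.2862]
```

```bash
cat >> h.py <<'E'
def tool():
    s=sensors.observe(); return np.array(s['tcp_pos']),R.from_euler('xyz',s['ee_rot']),s
DOWN=lambda a:R.from_matrix(np.c_[[0,0,-1],[np.cos(a),np.sin(a),0],[np.sin(a),-np.cos(a),0]])
def plan(wps,op,vmax=.048,wmax=.148):
    """wps: (x,y,z,jaw angle mod pi). prints rows from the present pose"""
    p,r,s=tool(); rows=[]
    for x,y,z,a in wps:
        c=[DOWN(a),DOWN(a+np.pi)]; y0=min(c,key=lambda q:(r.inv()*q).magnitude()); d=(r.inv()*y0).as_rotvec(); D=np.array([x,y,z])-p
        n=int(np.ceil(max(np.linalg.norm(D)/vmax,np.linalg.norm(d)/wmax,1)))
        for i in range(n):
            rows.append([[round(float(v),3) for v in d/n],[round(float(v),2) for v in r.inv().apply(D/n)*100],op]); r=r*R.from_rotvec(d/n)
        p=np.array([x,y,z])
    while len(rows)%5: rows.append([[0,0,0],[0,0,0],op])
    for i in range(0,len(rows),5): print(rows[i:i+5])
def where():
    p,r,s=tool(); a=r.as_matrix(); print(p.round(4),'jaw',np.arctan2(a[1,1],a[0,1]).round(3),'tilt',a[:2,0].round(3),'w',round(s['gripper_width'],4),'F',np.round(s['wrist_force'],1),'q6',round(s['qpos'][5],2),'t',round(s['time'],2))
E
python3 -c "
from h import *
where(); print(onz('top',(349,152),.0)); plan([(.612,-.288,.15,1.822)],1)"
```

```text
[0.2333 0.5255 0.2313] jaw 1.153 tilt [-0.  0.] w 0.0856 F [-0.4 -1.1  0.1] q6 -0.21 t 0.7
[ 0.74249774 -0.02836691  0.        ]
[[[-0.035, -0.0, -0.0], [0.43, -3.1, 3.56], 1], [[-0.035, -0.0, -0.0], [0.43, -3.23, 3.45], 1], [[-0.035, -0.0, -0.0], [0.43, -3.35, 3.33], 1], [[-0.035, -0.0, -0.0], [0.43, -3.46, 3.21], 1], [[-0.035, -0.0, -0.0], [0.43, -3.57, 3.09], 1]]
[[[-0.035, -0.0, -0.0], [0.43, -3.68, 2.96], 1], [[-0.035, -0.0, -0.0], [0.43, -3.78, 2.83], 1], [[-0.035, -0.0, -0.0], [0.43, -3.88, 2.69], 1], [[-0.035, -0.0, -0.0], [0.43, -3.97, 2.56], 1], [[-0.035, -0.0, -0.0], [0.43, -4.06, 2.41], 1]]
[[[-0.035, -0.0, -0.0], [0.43, -4.14, 2.27], 1], [[-0.035, -0.0, -0.0], [0.43, -4.22, 2.12], 1], [[-0.035, -0.0, -0.0], [0.43, -4.29, 1.97], 1], [[-0.035, -0.0, -0.0], [0.43, -4.36, 1.82], 1], [[-0.035, -0.0, -0.0], [0.43, -4.42, 1.67], 1]]
[[[-0.035, -0.0, -0.0], [0.43, -4.48, 1.51], 1], [[-0.035, -0.0, -0.0], [0.43, -4.53, 1.35], 1], [[-0.035, -0.0, -0.0], [0.43, -4.57, 1.19], 1], [[-0.035, -0.0, -0.0], [0.43, -4.61, 1.03], 1], [[0, 0, 0], [0, 0, 0], 1]]
```

Call:
arm_command --increments '[[[-0.035, 0, 0], [0.43, -3.1, 3.6], 1], [[-0.035, 0, 0], [0.43, -3.2, 3.5], 1], [[-0.035, 0, 0], [0.43, -3.4, 3.3], 1], [[-0.035, 0, 0], [0.43, -3.5, 3.2], 1], [[-0.035, 0, 0], [0.43, -3.6, 3.1], 1]]'

```text
time: 1.2
tcp_pos: [0.3353, 0.309, 0.2096]
ee_rot: [1.136, 1.566, 0.911]
wrist_force: [1.1, -0.8, 0.1]
gripper_width: 0.0854
```

Call:
arm_command --increments '[[[-0.035, 0, 0], [0.43, -3.7, 3.0], 1], [[-0.035, 0, 0], [0.43, -3.8, 2.8], 1], [[-0.035, 0, 0], [0.43, -3.9, 2.7], 1], [[-0.035, 0, 0], [0.43, -4.0, 2.6], 1], [[-0.035, 0, 0], [0.43, -4.1, 2.4], 1]]'

```text
time: 1.7
tcp_pos: [0.4425, 0.0866, 0.1886]
ee_rot: [0.546, 1.561, 0.504]
wrist_force: [0.8, 0.5, 1.1]
gripper_width: 0.0855
```

Call:
arm_command --increments '[[[-0.035, 0, 0], [0.43, -4.1, 2.3], 1], [[-0.035, 0, 0], [0.43, -4.2, 2.1], 1], [[-0.035, 0, 0], [0.43, -4.3, 2.0], 1], [[-0.035, 0, 0], [0.43, -4.4, 1.8], 1], [[-0.035, 0, 0], [0.43, -4.4, 1.7], 1]]'

```text
time: 2.2
tcp_pos: [0.5517, -0.135, 0.1677]
ee_rot: [0.196, 1.557, 0.335]
wrist_force: [0.2, 0.0, 0.8]
gripper_width: 0.0854
```

```bash
python3 -c "
from h import *
where(); plan([(.612,-.288,.15,1.822)],1)"
```

```text
[ 0.5517 -0.135   0.1677] jaw 1.709 tilt [0.013 0.005] w 0.0854 F [0.2 0.  0.8] q6 -2.17 t 2.2
[[[-0.028, 0.003, -0.0], [0.44, -4.0, 0.96], 1], [[-0.028, 0.003, -0.0], [0.44, -4.02, 0.85], 1], [[-0.028, 0.003, -0.0], [0.44, -4.04, 0.73], 1], [[-0.028, 0.003, -0.0], [0.44, -4.06, 0.62], 1], [[0, 0, 0], [0, 0, 0], 1]]
```

Call:
arm_command --increments '[[[-0.028, 0.003, 0], [0.44, -4.0, 1.0], 1], [[-0.028, 0.003, 0], [0.44, -4.0, 0.8], 1], [[-0.028, 0.003, 0], [0.44, -4.0, 0.7], 1], [[-0.028, 0.003, 0], [0.44, -4.0, 0.6], 1], [[0, 0, 0], [0, 0, 0], 1]]'

```text
time: 2.7
tcp_pos: [0.6137, -0.2998, 0.1475]
ee_rot: [0.256, 1.569, 0.506]
wrist_force: [-0.2, 1.2, -0.2]
gripper_width: 0.0856
```

```bash
python3 - <<'E'
from h import *
where(); plan([(.612,-.288,.06,1.822),(.612,-.288,.008,1.822)],.9)
p,r,s=tool()
for n in('top','side'):
    im=eyes.read_camera(n)[:,:,::-1].copy()
    u=px(n,p); print(n,u)
    c=np.clip(u.astype(int)-[75,55],0,None); cv2.circle(im,tuple(u.round().astype(int)),1,(0,0,255),-1)
    globals()[n]=cv2.resize(im[c[1]:c[1]+130,c[0]:c[0]+150][:120],(600,480),interpolation=cv2.INTER_CUBIC) if 0 else cv2.resize(im[c[1]:c[1]+110,c[0]:c[0]+130],(400,338),interpolation=cv2.INTER_CUBIC)
cv2.imwrite('pics/hover1.png',np.hstack([top,side]))
E
```

```text
[ 0.6137 -0.2998  0.1475] jaw 1.821 tilt [0.002 0.001] w 0.0856 F [-0.2  1.2 -0.2] q6 -2.45 t 2.7
[[[-0.001, 0.001, -0.0], [4.37, 0.59, 0.06], 0.9], [[-0.001, 0.001, -0.0], [4.37, 0.59, 0.06], 0.9], [[-0.0, 0.0, 0.0], [2.6, 0.0, -0.0], 0.9], [[-0.0, 0.0, 0.0], [2.6, 0.0, -0.0], 0.9], [[0, 0, 0], [0, 0, 0], 0.9]]
top [512.73271449 211.52779239]
side [434.77399021 295.1147477 ]
```

View pics/hover1.png

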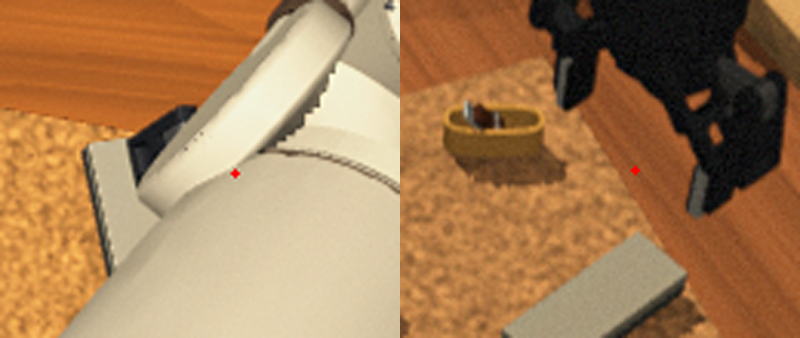

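The side view has the fingertips at crop (572,105) and (695,212). The predicted TCP (635,170) lies midway between them, slightly ahead as expected when open. So camera and arm frames agree, and I descend.

Call:
arm_command --increments '[[[0, 0, 0], [4.0, 0.6, 0.06], 0.75], [[0, 0, 0], [4.0, 0.5, 0.06], 0.75], [[0, 0, 0], [2.0, 0, 0], 0.7], [[0, 0, 0], [2.0, 0, 0], 0.7], [[0, 0, 0], [0, 0, 0], 0.7]]' --squeeze 40

```text
time: 3.3
tcp_pos: [0.6136, -0.2785, 0.0292]
ee_rot: [-0.034, 1.565, 0.222]
wrist_force: [-0.8, 0.7, -0.6]
gripper_width: 0.0599
```

```bash
python3 - <<'E'
from h import *
where(); plan([(.612,-.288,.006,1.822)],.7)
p,r,s=tool()
im=eyes.read_camera('side')[:,:,::-1]
u=px('side',p).astype(int); print(u)
cv2.imwrite('pics/low1.png',cv2.resize(im[u[1]-60:u[1]+50,u[0]-75:u[0]+65],None,fx=5,fy=5,interpolation=cv2.INTER_CUBIC))
E
```

```text
[ 0.6136 -0.2785  0.0292] jaw 1.827 tilt [0.006 0.001] w 0.0599 F [-0.8  0.7 -0.6] q6 -2.44 t 3.3
[[[0.005, 0.006, 0.0], [2.32, -0.88, -0.41], 0.7], [[0, 0, 0], [0, 0, 0], 0.7], [[0, 0, 0], [0, 0, 0], 0.7], [[0, 0, 0], [0, 0, 0], 0.7], [[0, 0, 0], [0, 0, 0], 0.7]]
[420 330]
```

View pics/low1.png

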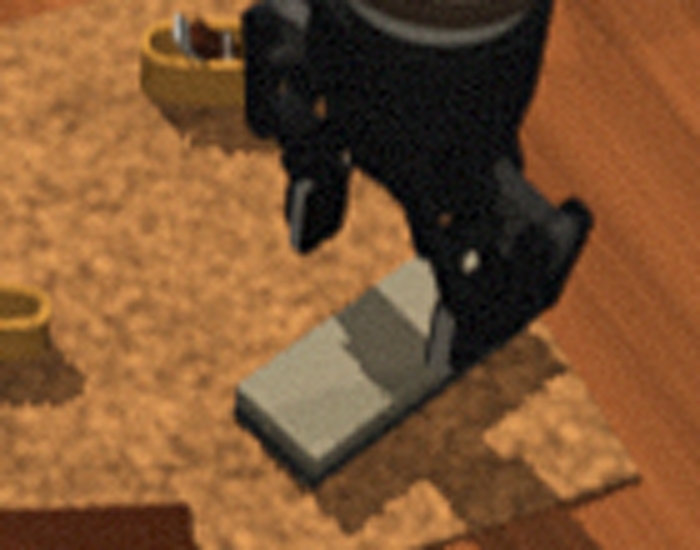

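The fingers straddle the stone, but they sit about 9 mm toward +y. I'll correct sideways and then lower.

Call:
arm_command --increments '[[[0, 0, 0], [0, -0.9, -0.4], 0.7], [[0, 0, 0], [0, 0, 0], 0.7], [[0, 0, 0], [0, 0, 0], 0.7], [[0.005, 0.006, 0], [1.0, 0, 0], 0.7], [[0, 0, 0], [0, 0, 0], 0.7]]'

```text
time: 3.85
tcp_pos: [0.617, -0.2915, 0.0283]
ee_rot: [-0.877, 1.556, -0.625]
wrist_force: [-0.1, 0.9, 0.0]
gripper_width: 0.0599
```

```bash
python3 - <<'E'
from h import *
where(); plan([(.612,-.288,.006,1.822)],.7)
E
```

```text
[ 0.617  -0.2915  0.0283] jaw 1.823 tilt [ 0.012 -0.008] w 0.0599 F [-0.1  0.9  0. ] q6 -2.44 t 3.85
[[[0.001, 0.009, 0.011], [2.23, 0.49, -0.42], 0.7], [[0, 0, 0], [0, 0, 0], 0.7], [[0, 0, 0], [0, 0, 0], 0.7], [[0, 0, 0], [0, 0, 0], 0.7], [[0, 0, 0], [0, 0, 0], 0.7]]
```

Call:
arm_command --increments '[[[0, 0.006, 0.008], [0.7, 0.15, -0.15], 0.7], [[0, 0.006, 0.008], [0.7, 0.15, -0.1], 0.7], [[0, 0, 0], [0.6, 0.1, -0.1], 0.7], [[0, 0, 0], [0.3, 0, 0], 0.7], [[0, 0, 0], [0.1, 0, 0], 0.7]]'

```text
time: 4.35
tcp_pos: [0.6119, -0.2879, 0.0013]
ee_rot: [2.136, 1.562, 2.388]
wrist_force: [-0.4, -0.3, 0.7]
gripper_width: 0.0596
```

```bash
python3 - <<'E'
from h import *
where(); plan([(.612,-.288,.006,1.822)],.7)
E
```

```text
[ 0.6119 -0.2879  0.0013] jaw 1.823 tilt [-0.006  0.006] w 0.0596 F [-0.4 -0.3  0.7] q6 -2.44 t 4.35
[[[0.001, -0.005, -0.007], [-0.47, -0.01, 0.0], 0.7], [[0, 0, 0], [0, 0, 0], 0.7], [[0, 0, 0], [0, 0, 0], 0.7], [[0, 0, 0], [0, 0, 0], 0.7], [[0, 0, 0], [0, 0, 0], 0.7]]
```

Call:
arm_command --increments '[[[0, -0.003, -0.004], [-0.3, 0, 0], 0.7], [[0, -0.002, -0.003], [-0.2, 0, 0], 0.35], [[0, 0, 0], [0, 0, 0], 0.35], [[0, 0, 0], [0, 0, 0], 0.35], [[0, 0, 0], [0, 0, 0], 0.35]]' --squeeze 50

```text
time: 4.85
tcp_pos: [0.612, -0.2877, 0.007]
ee_rot: [-0.28, 1.57, -0.028]
wrist_force: [0.2, 0.1, -1.4]
gripper_width: 0.0387
```

```bash
python3 - <<'E'
from h import *
where(); t=.285; c=np.cos(t)*.042;s=np.sin(t)*.042; print(.5075+c,.189+s)
plan([(.612,-.288,.12,1.822),(.5075+c,.189+s,.12,.285)],.3)
E
```

```text
[ 0.612  -0.2877  0.007 ] jaw 1.823 tilt [ 0.001 -0.   ] w 0.0387 F [ 0.2  0.1 -1.4] q6 -2.44 t 4.85
0.5478057894116108 0.20080861295440236
[[[0.0, 0.0, 0.0], [-3.77, -0.01, 0.0], 0.3], [[0.0, 0.0, 0.0], [-3.77, -0.01, 0.0], 0.3], [[0.0, 0.0, 0.0], [-3.77, -0.01, 0.0], 0.3], [[0.14, 0.0, -0.0], [-0.0, 4.45, 0.54], 0.3], [[0.14, 0.0, -0.0], [-0.0, 4.48, -0.09], 0.3]]
[[[0.14, 0.0, -0.0], [-0.0, 4.43, -0.71], 0.3], [[0.14, 0.0, -0.0], [-0.0, 4.28, -1.32], 0.3], [[0.14, 0.0, -0.0], [-0.0, 4.06, -1.9], 0.3], [[0.14, 0.0, -0.0], [-0.0, 3.75, -2.45], 0.3], [[0.14, 0.0, -0.0], [-0.0, 3.38, -2.95], 0.3]]
[[[0.14, 0.0, -0.0], [-0.0, 2.93, -3.39], 0.3], [[0.14, 0.0, -0.0], [-0.0, 2.43, -3.76], 0.3], [[0.14, 0.0, -0.0], [-0.0, 1.88, -4.07], 0.3], [[0.14, 0.0, -0.0], [-0.0, 1.3, -4.29], 0.3], [[0, 0, 0], [0, 0, 0], 0.3]]
```

Call:
arm_command --increments '[[[0, 0, 0], [-2, 0, 0], 0.3], [[0, 0, 0], [-3, 0, 0], 0.3], [[0, 0, 0], [-3, 0, 0], 0.3], [[0, 0, 0], [-2.5, 0, 0], 0.3], [[0, 0, 0], [-1, 0, 0], 0.3]]'

```text
time: 5.35
tcp_pos: [0.6083, -0.2854, 0.1194]
ee_rot: [2.228, 1.559, 2.48]
wrist_force: [-0.3, 0.4, -2.3]
gripper_width: 0.0385
```

Call:
arm_command --increments '[[[0.14, 0, 0], [0, 4.4, 0.5], 0.3], [[0.14, 0, 0], [0, 4.5, -0.1], 0.3], [[0.14, 0, 0], [0, 4.4, -0.7], 0.3], [[0.14, 0, 0], [0, 4.3, -1.3], 0.3], [[0.14, 0, 0], [0, 4.1, -1.9], 0.3]]'

```text
time: 5.85
tcp_pos: [0.5804, -0.063, 0.1194]
ee_rot: [3.141, 1.563, 2.656]
wrist_force: [1.0, 0.9, -2.5]
gripper_width: 0.0389
```

```bash
python3 - <<'E'
from h import *
where()
plan([(.5478,.2008,.12,.285)],.3,vmax=.04,wmax=.13)
E
```

```text
[ 0.5804 -0.063   0.1194] jaw 1.087 tilt [-0.007  0.004] w 0.0389 F [ 1.   0.9 -2.5] q6 -1.4 t 5.85
[[[0.115, -0.001, 0.0], [0.01, 3.12, -2.17], 0.3], [[0.115, -0.001, 0.0], [0.01, 2.85, -2.51], 0.3], [[0.115, -0.001, 0.0], [0.01, 2.55, -2.82], 0.3], [[0.115, -0.001, 0.0], [0.0, 2.21, -3.09], 0.3], [[0.115, -0.001, 0.0], [0.0, 1.84, -3.32], 0.3]]
[[[0.115, -0.001, 0.0], [-0.0, 1.45, -3.51], 0.3], [[0.115, -0.001, 0.0], [-0.01, 1.04, -3.65], 0.3], [[0, 0, 0], [0, 0, 0], 0.3], [[0, 0, 0], [0, 0, 0], 0.3], [[0, 0, 0], [0, 0, 0], 0.3]]
```

Call:
arm_command --increments '[[[0.115, 0, 0], [0, 3.1, -2.2], 0.3], [[0.115, 0, 0], [0, 2.8, -2.5], 0.3], [[0.115, 0, 0], [0, 2.5, -2.8], 0.3], [[0.115, 0, 0], [0, 2.2, -3.1], 0.3], [[0.115, 0, 0], [0, 1.8, -3.3], 0.3]]'

```text
time: 6.35
tcp_pos: [0.5523, 0.1335, 0.1152]
ee_rot: [-2.393, 1.555, 2.806]
wrist_force: [0.3, 0.9, -1.7]
gripper_width: 0.039
```

Call:
arm_command --increments '[[[0.11, 0, 0], [0, 1.4, -3.3], 0.3], [[0.1, 0, 0], [0, 0.7, -2], 0.3], [[0, 0, 0], [0, 0.2, -0.5], 0.3], [[0, 0, 0], [0, 0, 0], 0.3], [[0, 0, 0], [0, 0, 0], 0.3]]'

```text
time: 6.85
tcp_pos: [0.5443, 0.2018, 0.1108]
ee_rot: [-2.042, 1.548, 2.946]
wrist_force: [0.1, 0.7, -2.2]
gripper_width: 0.0388
```

```bash
python3 - <<'E'
from h import *
where()
plan([(.5478,.2008,.06,.285)],.3,vmax=.02)
E
```

```text
[0.5443 0.2018 0.1108] jaw 0.276 tilt [-0.022  0.004] w 0.0388 F [ 0.1  0.7 -2.2] q6 -0.14 t 6.85
[[[-0.003, -0.003, 0.007], [1.69, 0.14, 0.08], 0.3], [[-0.003, -0.003, 0.007], [1.69, 0.13, 0.07], 0.3], [[-0.003, -0.003, 0.007], [1.69, 0.11, 0.07], 0.3], [[0, 0, 0], [0, 0, 0], 0.3], [[0, 0, 0], [0, 0, 0], 0.3]]
```

Call:
arm_command --increments '[[[-0.003, -0.004, 0.007], [1.6, 0.15, 0.08], 0.3], [[-0.003, -0.003, 0.007], [1.6, 0.1, 0.07], 0.3], [[-0.003, -0.003, 0.006], [1.2, 0.1, 0], 0.3], [[0, 0, 0], [0.6, 0, 0], 0.3], [[0, 0, 0], [0.2, 0, 0], 0.3]]'

```text
time: 7.35
tcp_pos: [0.5495, 0.1949, 0.0572]
ee_rot: [0.518, 1.569, -0.771]
wrist_force: [-1.0, 0.1, -1.9]
gripper_width: 0.039
```

```bash
python3 - <<'E'
from h import *
where()
plan([(.5478,.2008,.011,.285)],.3,vmax=.01)
E
```

```text
[0.5495 0.1949 0.0572] jaw 0.282 tilt [ 0.001 -0.001] w 0.039 F [-1.   0.1 -1.9] q6 -0.15 t 7.35
[[[-0.001, 0.0, -0.0], [0.92, -0.0, -0.12], 0.3], [[-0.001, 0.0, -0.0], [0.92, -0.0, -0.12], 0.3], [[-0.001, 0.0, -0.0], [0.92, -0.0, -0.12], 0.3], [[-0.001, 0.0, -0.0], [0.92, 0.0, -0.12], 0.3], [[-0.001, 0.0, -0.0], [0.92, 0.0, -0.12], 0.3]]
```

Call:
arm_command --increments '[[[0, 0, 0], [0.3, 0, -0.3], 0.3], [[0, 0, 0], [0.5, 0, -0.2], 0.3], [[0, 0, 0], [0.7, 0, -0.1], 0.3], [[0, 0, 0], [0.7, 0, 0], 0.3], [[0, 0, 0], [0.4, 0, 0], 0.3]]'

```text
time: 7.85
tcp_pos: [0.5496, 0.2004, 0.0312]
ee_rot: [1.084, 1.566, -0.205]
wrist_force: [-0.6, 0.6, -2.9]
gripper_width: 0.0389
```

```bash
python3 - <<'E'
from h import *
where()
plan([(.5478,.2008,.010,.285)],.3,vmax=.007)
E
```

```text
[0.5496 0.2004 0.0312] jaw 0.282 tilt [ 0.005 -0.001] w 0.0389 F [-0.6  0.6 -2.9] q6 -0.14 t 7.85
[[[-0.001, 0.001, -0.001], [0.53, -0.04, -0.02], 0.3], [[-0.001, 0.001, -0.001], [0.53, -0.04, -0.02], 0.3], [[-0.001, 0.001, -0.001], [0.53, -0.04, -0.02], 0.3], [[-0.001, 0.001, -0.001], [0.53, -0.04, -0.02], 0.3], [[0, 0, 0], [0, 0, 0], 0.3]]
```

Call:
arm_command --increments '[[[0, 0.002, -0.001], [0.6, -0.05, 0], 0.3], [[0, 0.001, -0.001], [0.6, -0.05, 0], 0.3], [[0, 0.001, 0], [0.4, -0.05, 0], 0.3], [[0, 0, 0], [0.2, 0, 0], 0.3], [[0, 0, 0], [0.1, 0, 0], 0.3]]'

```text
time: 8.35
tcp_pos: [0.5475, 0.1999, 0.0097]
ee_rot: [2.854, 1.568, 1.566]
wrist_force: [1.2, 0.7, -2.0]
gripper_width: 0.0389
```

Call:
arm_command --increments '[[[0, 0, 0], [0.1, 0, 0], 0.3], [[0, 0, 0], [0.1, 0, 0], 0.3], [[0, 0, 0], [0.1, 0, 0], 0.3], [[0, 0, 0], [0, 0, 0], 0.3], [[0, 0, 0], [0, 0, 0], 0.3]]'

```text
time: 8.85
tcp_pos: [0.5483, 0.2001, 0.0093]
ee_rot: [2.548, 1.569, 1.26]
wrist_force: [-0.2, 0.0, -1.8]
gripper_width: 0.039
```

```bash
python3 - <<'E'
from h import *
where()
E
```

```text
[0.5483 0.2001 0.0093] jaw 0.282 tilt [0.001 0.002] w 0.039 F [-0.2  0.  -1.8] q6 -0.14 t 8.85
```

Call:
arm_command --increments '[[[0, 0, 0], [0.15, 0, 0], 0.3], [[0, 0, 0], [0.2, 0, 0], 0.3], [[0, 0, 0], [0.15, 0, 0], 0.3], [[0, 0, 0], [0.1, 0, 0], 0.3], [[0, 0, 0], [0.1, 0, 0], 0.3]]'

```text
time: 9.35
tcp_pos: [0.5487, 0.2002, 0.0087]
ee_rot: [-2.177, 1.568, 2.818]
wrist_force: [-3.8, -0.3, 6.4]
gripper_width: 0.0386
```

Floor contact is felt (about 8 N), so I release with a small opening and rise.

Call:
arm_command --increments '[[[0, 0, 0], [-0.05, 0, 0], 0.55], [[0, 0, 0], [0, 0, 0], 0.55], [[0, 0, 0], [0, 0, 0], 0.55], [[0, 0, 0], [-1, 0, 0], 0.55], [[0, 0, 0], [-2, 0, 0], 0.55]]'

```text
time: 9.85
tcp_pos: [0.5478, 0.1999, 0.0384]
ee_rot: [-1.943, 1.566, 3.052]
wrist_force: [0.1, 0.1, 0.2]
gripper_width: 0.0469
```

Call:
arm_command --increments '[[[0, 0, 0], [-3, 0, 0], 0.55], [[0, 0, 0], [-4, 0, 0], 0.55], [[0, 0, 0], [-3, 0, 0], 0.55], [[0, 0, 0], [-1, 0, 0], 0.7], [[0, 0, 0], [0, 0, 0], 0.7]]'

```text
time: 10.35
tcp_pos: [0.5499, 0.2001, 0.1573]
ee_rot: [2.159, 1.569, 0.872]
wrist_force: [-0.5, 0.2, -0.6]
gripper_width: 0.0594
```

```bash
python3 - <<'E'
from h import *
where()
plan([(.4733,-.3174,.12,-.370+np.pi/2)],.7,vmax=.045,wmax=.14)
E
```

```text
[0.5499 0.2001 0.1573] jaw 0.283 tilt [0.001 0.001] w 0.0594 F [-0.5  0.2 -0.6] q6 -0.14 t 10.35
[[[-0.076, -0.0, -0.0], [0.3, -1.82, 3.96], 0.7], [[-0.076, -0.0, -0.0], [0.3, -2.11, 3.81], 0.7], [[-0.076, -0.0, -0.0], [0.3, -2.4, 3.64], 0.7], [[-0.076, -0.0, -0.0], [0.31, -2.67, 3.45], 0.7], [[-0.076, -0.0, -0.0], [0.31, -2.93, 3.23], 0.7]]
[[[-0.076, -0.0, -0.0], [0.31, -3.16, 3.0], 0.7], [[-0.076, -0.0, -0.0], [0.31, -3.38, 2.75], 0.7], [[-0.076, -0.0, -0.0], [0.31, -3.58, 2.48], 0.7], [[-0.076, -0.0, -0.0], [0.31, -3.76, 2.2], 0.7], [[-0.076, -0.0, -0.0], [0.31, -3.92, 1.91], 0.7]]
[[[-0.076, -0.0, -0.0], [0.31, -4.05, 1.6], 0.7], [[-0.076, -0.0, -0.0], [0.31, -4.17, 1.29], 0.7], [[0, 0, 0], [0, 0, 0], 0.7], [[0, 0, 0], [0, 0, 0], 0.7], [[0, 0, 0], [0, 0, 0], 0.7]]
```

Call:
arm_command --increments '[[[-0.076, 0, 0], [0, -1.8, 4.0], 0.7], [[-0.076, 0, 0], [0.3, -2.1, 3.8], 0.7], [[-0.076, 0, 0], [0.3, -2.4, 3.6], 0.7], [[-0.076, 0, 0], [0.3, -2.7, 3.4], 0.7], [[-0.076, 0, 0], [0.3, -2.9, 3.2], 0.7]]'

```text
time: 10.85
tcp_pos: [0.515, -0.016, 0.1375]
ee_rot: [-2.903, 1.564, 2.496]
wrist_force: [-0.0, 0.3, 0.1]
gripper_width: 0.06
```

Call:
arm_command --increments '[[[-0.076, 0, 0], [0.3, -3.2, 3.0], 0.7], [[-0.076, 0, 0], [0.3, -3.4, 2.8], 0.7], [[-0.076, 0, 0], [0.3, -3.6, 2.5], 0.7], [[-0.076, 0, 0], [0.3, -3.8, 2.2], 0.7], [[-0.076, 0, 0], [0.3, -3.9, 1.9], 0.7]]'

```text
time: 11.35
tcp_pos: [0.4806, -0.239, 0.1109]
ee_rot: [3.039, 1.549, 2.552]
wrist_force: [0.4, 0.4, -0.3]
gripper_width: 0.0597
```

```bash
python3 - <<'E'
from h import *
where()
plan([(.4733,-.3174,.08,-.370+np.pi/2)],.7,vmax=.03,wmax=.14)
cv2.imwrite('pics/t2.png',eyes.read_camera('top')[:,:,::-1])
t=cv2.imread('pics/t2.png')
cv2.imwrite('pics/toptill2.png',cv2.resize(t[185:330,135:305],None,fx=4,fy=4,interpolation=cv2.INTER_CUBIC))
E
```

```text
[ 0.4806 -0.239   0.1109] jaw 1.083 tilt [-0.018  0.012] w 0.0597 F [ 0.4  0.4 -0.3] q6 -1.77 t 11.35
[[[-0.039, -0.007, -0.001], [1.0, -2.43, 1.03], 0.7], [[-0.039, -0.007, -0.001], [1.01, -2.46, 0.93], 0.7], [[-0.039, -0.007, -0.001], [1.02, -2.5, 0.82], 0.7], [[0, 0, 0], [0, 0, 0], 0.7], [[0, 0, 0], [0, 0, 0], 0.7]]
```

View pics/toptill2.png

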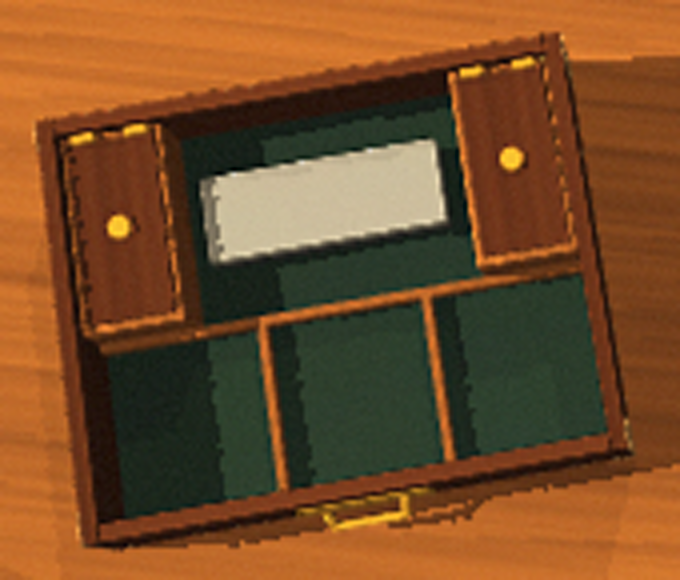

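The stone lies flat, centred and parallel between the boxes (centre at about crop (325,203)). Next the strop.

Call:
arm_command --increments '[[[-0.045, -0.007, 0], [0.5, -2.4, 1.0], 0.7], [[-0.04, -0.007, 0], [0.7, -2.4, 0.9], 0.7], [[-0.035, -0.006, 0], [0.8, -2.0, 0.6], 0.7], [[0, 0, 0], [0.5, -0.5, 0.2], 0.7], [[0, 0, 0], [0.2, 0, 0], 0.7]]'

```text
time: 11.9
tcp_pos: [0.4672, -0.3238, 0.0733]
ee_rot: [2.71, 1.558, 2.339]
wrist_force: [-0.4, 0.2, 0.5]
gripper_width: 0.0595
```

```bash
python3 - <<'E'
from h import *
where()
plan([(.4733,-.3174,.04,-.370+np.pi/2)],.7,vmax=.01)
E
```

```text
[ 0.4672 -0.3238  0.0733] jaw 1.199 tilt [-0.009  0.009] w 0.0595 F [-0.4  0.2  0.5] q6 -2.02 t 11.9
[[[-0.0, -0.003, -0.001], [0.83, 0.2, 0.09], 0.7], [[-0.0, -0.003, -0.001], [0.83, 0.2, 0.09], 0.7], [[-0.0, -0.003, -0.001], [0.83, 0.2, 0.09], 0.7], [[-0.0, -0.003, -0.001], [0.83, 0.2, 0.09], 0.7], [[0, 0, 0], [0, 0, 0], 0.7]]
```

Call:
arm_command --increments '[[[0, -0.004, -0.001], [0.8, 0.2, 0.1], 0.7], [[0, -0.004, -0.001], [0.8, 0.2, 0.1], 0.7], [[0, -0.004, -0.001], [0.8, 0.2, 0.1], 0.7], [[0, 0, 0], [0.6, 0.15, 0.05], 0.7], [[0, 0, 0], [0.3, 0, 0], 0.7]]'

```text
time: 12.4
tcp_pos: [0.4738, -0.3123, 0.0363]
ee_rot: [1.908, 1.566, 1.539]
wrist_force: [0.7, 0.3, 0.8]
gripper_width: 0.0598
```

```bash
python3 - <<'E'
from h import *
where()
plan([(.4733,-.3174,.007,-.370+np.pi/2)],.7,vmax=.007)
p,r,s=tool()
out=[]
for n in('top','side'):
    im=eyes.read_camera(n)[:,:,::-1]; u=px(n,p).astype(int)
    im=cv2.copyMakeBorder(im,80,80,80,80,cv2.BORDER_CONSTANT); out.append(cv2.resize(im[u[1]+25:u[1]+135,u[0]+15:u[0]+145],(390,330),interpolation=cv2.INTER_CUBIC))
cv2.imwrite('pics/strop1.png',np.hstack(out))
E
```

```text
[ 0.4738 -0.3123  0.0363] jaw 1.201 tilt [0.    0.005] w 0.0598 F [0.7 0.3 0.8] q6 -2.0 t 12.4
[[[0.0, -0.0, -0.001], [0.58, -0.1, 0.03], 0.7], [[0.0, -0.0, -0.001], [0.58, -0.1, 0.03], 0.7], [[0.0, -0.0, -0.001], [0.58, -0.1, 0.03], 0.7], [[0.0, -0.0, -0.001], [0.58, -0.1, 0.03], 0.7], [[0.0, -0.0, -0.001], [0.58, -0.1, 0.03], 0.7]]
```

View pics/strop1.png

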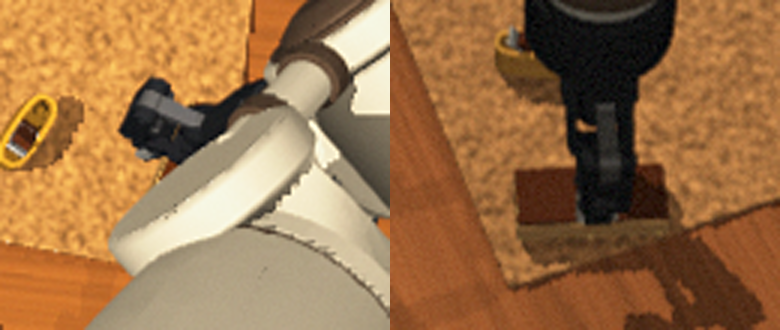

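The side view has the gripper over the middle of the strop, as computed. I lower it with the 5 mm correction first.

Call:
arm_command --increments '[[[0, 0, 0], [0.2, -0.35, 0.1], 0.7], [[0, 0, 0], [0.5, -0.2, 0.05], 0.7], [[0, 0, 0], [0.6, -0.1, 0], 0.7], [[0, 0, 0], [0.6, 0, 0], 0.7], [[0, 0, 0], [0.4, 0, 0], 0.7]]'

```text
time: 13.0
tcp_pos: [0.4736, -0.3215, 0.0134]
ee_rot: [0.928, 1.568, 0.558]
wrist_force: [0.2, -0.1, -0.6]
gripper_width: 0.0601
```

```bash
python3 - <<'E'
from h import *
where()
plan([(.4733,-.3174,.006,-.370+np.pi/2)],.7,vmax=.007)
E
```

```text
[ 0.4736 -0.3215  0.0134] jaw 1.2 tilt [0.003 0.002] w 0.0601 F [ 0.2 -0.1 -0.6] q6 -2.01 t 13.0
[[[-0.0, 0.001, -0.001], [0.37, 0.18, -0.09], 0.7], [[-0.0, 0.001, -0.001], [0.37, 0.19, -0.09], 0.7], [[0, 0, 0], [0, 0, 0], 0.7], [[0, 0, 0], [0, 0, 0], 0.7], [[0, 0, 0], [0, 0, 0], 0.7]]
```

Call:
arm_command --increments '[[[0, 0, 0], [0.3, 0.15, -0.07], 0.7], [[0, 0, 0], [0.3, 0.1, -0.05], 0.7], [[0, 0, 0], [0.1, 0.05, 0], 0.6], [[0, 0, 0], [0, 0, 0], 0.35], [[0, 0, 0], [0, 0, 0], 0.3]]' --squeeze 40

```text
time: 13.5
tcp_pos: [0.4734, -0.3175, 0.0051]
ee_rot: [1.305, 1.568, 0.935]
wrist_force: [-0.2, -1.1, -0.7]
gripper_width: 0.0353
```

Call:
arm_command --increments '[[[0, 0, 0], [0, 0, 0], 0.3], [[0, 0, 0], [0, 0, 0], 0.3], [[0, 0, 0], [0, 0, 0], 0.3], [[0, 0, 0], [0, 0, 0], 0.3], [[0, 0, 0], [0, 0, 0], 0.3]]'

```text
time: 14.0
tcp_pos: [0.4733, -0.3175, 0.0051]
ee_rot: [1.299, 1.568, 0.929]
wrist_force: [-0.0, -0.7, -0.7]
gripper_width: 0.0349
```

```bash
python3 - <<'E'
from h import *
where()
E
```

```text
[ 0.4733 -0.3175  0.0051] jaw 1.201 tilt [0.002 0.003] w 0.0349 F [-0.  -0.7 -0.7] q6 -2.01 t 14.0
```

Call:
arm_command --increments '[[[0, 0, 0], [-2, 0, 0], 0.3], [[0, 0, 0], [-3, 0, 0], 0.3], [[0, 0, 0], [-3.5, 0, 0], 0.3], [[0, 0, 0], [-2.5, 0, 0], 0.3], [[0, 0, 0], [-1, 0, 0], 0.3]]'

```text
time: 14.5
tcp_pos: [0.471, -0.3159, 0.1258]
ee_rot: [2.348, 1.562, 1.978]
wrist_force: [0.8, -0.1, -1.1]
gripper_width: 0.0349
```

```bash
python3 - <<'E'
from h import *
where()
plan([(.5485,.2002,.125,.283)],.3,vmax=.043,wmax=.13)
E
```

```text
[ 0.471  -0.3159  0.1258] jaw 1.2 tilt [-0.004  0.008] w 0.0349 F [ 0.8 -0.1 -1.1] q6 -2.01 t 14.5
[[[0.071, -0.001, -0.0], [0.04, 3.92, -0.88], 0.3], [[0.071, -0.001, -0.0], [0.04, 3.84, -1.16], 0.3], [[0.071, -0.001, -0.0], [0.03, 3.75, -1.42], 0.3], [[0.071, -0.001, -0.0], [0.03, 3.64, -1.69], 0.3], [[0.071, -0.001, -0.0], [0.03, 3.52, -1.94], 0.3]]
[[[0.071, -0.001, -0.0], [0.03, 3.37, -2.18], 0.3], [[0.071, -0.001, -0.0], [0.02, 3.21, -2.41], 0.3], [[0.071, -0.001, -0.0], [0.02, 3.03, -2.63], 0.3], [[0.071, -0.001, -0.0], [0.02, 2.84, -2.84], 0.3], [[0.071, -0.001, -0.0], [0.02, 2.63, -3.03], 0.3]]
[[[0.071, -0.001, -0.0], [0.01, 2.41, -3.21], 0.3], [[0.071, -0.001, -0.0], [0.01, 2.18, -3.37], 0.3], [[0.071, -0.001, -0.0], [0.01, 1.93, -3.52], 0.3], [[0, 0, 0], [0, 0, 0], 0.3], [[0, 0, 0], [0, 0, 0], 0.3]]
```

Call:
arm_command --increments '[[[0.071, 0, 0], [0, 3.9, -0.9], 0.3], [[0.071, 0, 0], [0, 3.8, -1.2], 0.3], [[0.071, 0, 0], [0, 3.8, -1.4], 0.3], [[0.071, 0, 0], [0, 3.6, -1.7], 0.3], [[0.071, 0, 0], [0, 3.5, -1.9], 0.3]]'

```text
time: 15.0
tcp_pos: [0.5024, -0.1179, 0.127]
ee_rot: [2.479, 1.567, 1.73]
wrist_force: [-0.4, -0.4, -1.0]
gripper_width: 0.0351
```

Call:
arm_command --increments '[[[0.071, 0, 0], [0, 3.4, -2.2], 0.3], [[0.071, 0, 0], [0, 3.2, -2.4], 0.3], [[0.071, 0, 0], [0, 3.0, -2.6], 0.3], [[0.071, 0, 0], [0, 2.8, -2.8], 0.3], [[0.071, 0, 0], [0, 2.6, -3.0], 0.3]]'

```text
time: 15.5
tcp_pos: [0.5362, 0.0872, 0.1235]
ee_rot: [-2.722, 1.563, 2.441]
wrist_force: [0.1, -0.9, -0.5]
gripper_width: 0.035
```

```bash
python3 - <<'E'
from h import *
where()
plan([(.5485,.2002,.11,.283)],.3,vmax=.03,wmax=.13)
E
```

```text
[0.5362 0.0872 0.1235] jaw 0.451 tilt [-0.006  0.005] w 0.035 F [ 0.1 -0.9 -0.5] q6 -0.52 t 15.5
[[[0.042, -0.002, 0.001], [0.35, 1.51, -2.41], 0.3], [[0.042, -0.002, 0.001], [0.35, 1.41, -2.47], 0.3], [[0.042, -0.002, 0.001], [0.34, 1.3, -2.53], 0.3], [[0.042, -0.002, 0.001], [0.34, 1.19, -2.58], 0.3], [[0, 0, 0], [0, 0, 0], 0.3]]
```

Call:
arm_command --increments '[[[0.05, 0, 0], [0.2, 1.6, -2.8], 0.3], [[0.045, 0, 0], [0.2, 1.4, -2.6], 0.3], [[0.04, 0, 0], [0.2, 1.2, -2.2], 0.3], [[0.01, 0, 0], [0.2, 0.6, -1.2], 0.3], [[0, 0, 0], [0, 0.1, -0.3], 0.3]]'

```text
time: 16.0
tcp_pos: [0.5439, 0.1991, 0.1106]
ee_rot: [-2.285, 1.557, 2.732]
wrist_force: [-0.2, -0.2, -1.6]
gripper_width: 0.0351
```

```bash
python3 - <<'E'
from h import *
where()
plan([(.5485,.2002,.06,.283)],.3,vmax=.01,wmax=.13)
E
```

```text
[0.5439 0.1991 0.1106] jaw 0.305 tilt [-0.012  0.005] w 0.0351 F [-0.2 -0.2 -1.6] q6 -0.17 t 16.0
[[[0.004, -0.001, 0.002], [0.84, 0.09, 0.01], 0.3], [[0.004, -0.001, 0.002], [0.84, 0.09, 0.01], 0.3], [[0.004, -0.001, 0.002], [0.84, 0.08, 0.01], 0.3], [[0.004, -0.001, 0.002], [0.84, 0.08, 0.01], 0.3], [[0.004, -0.001, 0.002], [0.84, 0.08, 0.01], 0.3]]
[[[0.004, -0.001, 0.002], [0.84, 0.08, 0.01], 0.3], [[0, 0, 0], [0, 0, 0], 0.3], [[0, 0, 0], [0, 0, 0], 0.3], [[0, 0, 0], [0, 0, 0], 0.3], [[0, 0, 0], [0, 0, 0], 0.3]]
```

Call:
arm_command --increments '[[[0.005, -0.001, 0.003], [0.8, 0.1, 0], 0.3], [[0.005, -0.001, 0.003], [1.0, 0.1, 0], 0.3], [[0.005, -0.001, 0.003], [1.0, 0.1, 0], 0.3], [[0.005, 0, 0.002], [1.0, 0.05, 0], 0.3], [[0, 0, 0], [0.5, 0.05, 0], 0.3]]'

```text
time: 16.5
tcp_pos: [0.5466, 0.1978, 0.0624]
ee_rot: [-2.862, 1.566, 2.132]
wrist_force: [0.9, 0.7, -0.0]
gripper_width: 0.0353
```

```bash
python3 - <<'E'
from h import *
where()
plan([(.5485,.2002,.029,.283)],.3,vmax=.007,wmax=.13)
E
```

```text
[0.5466 0.1978 0.0624] jaw 0.282 tilt [-0.003  0.004] w 0.0353 F [ 0.9  0.7 -0. ] q6 -0.15 t 16.5
[[[-0.0, -0.001, 0.0], [0.67, 0.05, -0.03], 0.3], [[-0.0, -0.001, 0.0], [0.67, 0.05, -0.03], 0.3], [[-0.0, -0.001, 0.0], [0.67, 0.05, -0.03], 0.3], [[-0.0, -0.001, 0.0], [0.67, 0.05, -0.03], 0.3], [[-0.0, -0.001, 0.0], [0.67, 0.05, -0.03], 0.3]]
```

Call:
arm_command --increments '[[[0, -0.001, 0], [0.5, 0.08, -0.06], 0.3], [[0, -0.001, 0], [0.7, 0.06, -0.05], 0.3], [[0, -0.001, 0], [0.7, 0.05, -0.05], 0.3], [[0, 0, 0], [0.6, 0, 0], 0.3], [[0, 0, 0], [0.3, 0, 0], 0.3]]'

```text
time: 17.0
tcp_pos: [0.5481, 0.1995, 0.0315]
ee_rot: [-2.321, 1.568, 2.672]
wrist_force: [-1.1, -0.3, -0.5]
gripper_width: 0.0349
```

```bash
python3 - <<'E'
from h import *
where()
plan([(.5485,.2002,.0275,.283)],.3,vmax=.002,wmax=.13)
E
```

```text
[0.5481 0.1995 0.0315] jaw 0.281 tilt [-0.002  0.001] w 0.0349 F [-1.1 -0.3 -0.5] q6 -0.14 t 17.0
[[[-0.001, -0.001, 0.001], [0.13, 0.02, -0.02], 0.3], [[-0.001, -0.001, 0.001], [0.13, 0.02, -0.02], 0.3], [[-0.001, -0.001, 0.001], [0.13, 0.02, -0.02], 0.3], [[0, 0, 0], [0, 0, 0], 0.3], [[0, 0, 0], [0, 0, 0], 0.3]]
```

Call:
arm_command --increments '[[[0, 0, 0], [0.15, 0.03, -0.03], 0.3], [[0, 0, 0], [0.15, 0, 0], 0.3], [[0, 0, 0], [0.15, 0, 0], 0.3], [[0, 0, 0], [0.12, 0, 0], 0.3], [[0, 0, 0], [0.12, 0, 0], 0.3]]'

```text
time: 17.5
tcp_pos: [0.5486, 0.2, 0.0269]
ee_rot: [-2.041, 1.568, 2.953]
wrist_force: [-4.3, -1.4, 7.6]
gripper_width: 0.035
```

Call:
arm_command --increments '[[[0, 0, 0], [0.12, 0, 0], 0.3], [[0, 0, 0], [0.12, 0, 0], 0.3], [[0, 0, 0], [0.1, 0, 0], 0.3], [[0, 0, 0], [0.1, 0, 0], 0.3], [[0, 0, 0], [0.1, 0, 0], 0.3]]'

```text
time: 18.0
tcp_pos: [0.5489, 0.2001, 0.027]
ee_rot: [-1.75, 1.567, -3.038]
wrist_force: [-5.0, -1.1, 7.2]
gripper_width: 0.0351
```

Contact came at the expected height (0.027). Now release and rise.

Call:
arm_command --increments '[[[0, 0, 0], [-0.05, 0, 0], 0.5], [[0, 0, 0], [0, 0, 0], 0.5], [[0, 0, 0], [0, 0, 0], 0.5], [[0, 0, 0], [-1, 0, 0], 0.5], [[0, 0, 0], [-2, 0, 0], 0.5]]'

```text
time: 18.5
tcp_pos: [0.5474, 0.1998, 0.0562]
ee_rot: [-1.743, 1.563, -3.032]
wrist_force: [0.4, 0.9, 0.9]
gripper_width: 0.0429
```

Call:
arm_command --increments '[[[0, 0, 0], [-3, 0, 0], 0.5], [[0, 0, 0], [-4, 0, 0], 0.5], [[0, 0, 0], [-2, 0, 0], 0.5], [[0, 0, 0], [0, 0, 0], 0.5], [[0, 0, 0], [0, 0, 0], 0.5]]'

```text
time: 19.0
tcp_pos: [0.5498, 0.2002, 0.1543]
ee_rot: [-1.921, 1.569, 3.073]
wrist_force: [-0.1, -0.4, -0.7]
gripper_width: 0.0429
```

```bash
python3 - <<'E'
from h import *
where()
plan([(.6239,-.1453,.12,-.398+np.pi/2)],.5,vmax=.043,wmax=.14)
t,a=.285,(.5075,.189)
for n,y in(('L',.076),('M',0),('R',-.076)): print(n,a[0]-.048*np.cos(t)-y*np.sin(t),a[1]-.048*np.sin(t)+y*np.cos(t))
E
```

```text
[0.5498 0.2002 0.1543] jaw 0.282 tilt [-0.002  0.   ] w 0.0429 F [-0.1 -0.4 -0.7] q6 -0.14 t 19.0
[[[-0.099, -0.0, 0.0], [0.38, -0.28, 3.92], 0.5], [[-0.099, -0.0, 0.0], [0.38, -0.66, 3.87], 0.5], [[-0.099, -0.0, 0.0], [0.38, -1.04, 3.79], 0.5], [[-0.099, -0.0, 0.0], [0.38, -1.41, 3.66], 0.5], [[-0.099, -0.0, 0.0], [0.38, -1.77, 3.51], 0.5]]
[[[-0.099, -0.0, 0.0], [0.38, -2.1, 3.31], 0.5], [[-0.099, -0.0, 0.0], [0.38, -2.42, 3.09], 0.5], [[-0.099, -0.0, 0.0], [0.38, -2.71, 2.84], 0.5], [[-0.099, -0.0, 0.0], [0.38, -2.98, 2.55], 0.5], [[0, 0, 0], [0, 0, 0], 0.5]]
L 0.44006827437400237 0.24843872793978838
M 0.4614362406724447 0.1755044423378259
R 0.48280420697088705 0.10257015673586341
```

Call:
arm_command --increments '[[[-0.099, 0, 0], [0, -0.3, 3.9], 0.6], [[-0.099, 0, 0], [0.2, -0.7, 3.9], 0.6], [[-0.099, 0, 0], [0.3, -1.0, 3.8], 0.6], [[-0.099, 0, 0], [0.4, -1.4, 3.7], 0.6], [[-0.099, 0, 0], [0.4, -1.8, 3.5], 0.6]]'

```text
time: 19.5
tcp_pos: [0.589, 0.0073, 0.1332]
ee_rot: [-2.611, 1.559, 2.906]
wrist_force: [0.2, 0.6, 0.7]
gripper_width: 0.0513
```

Call:
arm_command --increments '[[[-0.099, 0, 0], [0.4, -2.1, 3.2], 0.6], [[-0.099, 0, 0], [0.4, -2.3, 2.8], 0.6], [[-0.09, 0, 0], [0.4, -2.2, 2.2], 0.6], [[-0.05, 0, 0], [0.4, -1.6, 1.4], 0.6], [[0, 0, 0], [0.2, -0.3, 0.3], 0.6]]'

```text
time: 20.0
tcp_pos: [0.614, -0.1287, 0.1027]
ee_rot: [-2.993, 1.544, 2.872]
wrist_force: [0.0, -0.3, 0.1]
gripper_width: 0.0513
```

```bash
python3 - <<'E'
from h import *
where()
plan([(.6239,-.1453,.06,-.398+np.pi/2)],.6,vmax=.013,wmax=.14)
E
```

```text
[ 0.614  -0.1287  0.1027] jaw 1.153 tilt [-0.026  0.007] w 0.0513 F [ 0.  -0.3  0.1] q6 -1.55 t 20.0
[[[-0.005, -0.007, 0.001], [1.06, -0.27, 0.42], 0.6], [[-0.005, -0.007, 0.001], [1.06, -0.28, 0.41], 0.6], [[-0.005, -0.007, 0.001], [1.06, -0.28, 0.41], 0.6], [[-0.005, -0.007, 0.001], [1.06, -0.28, 0.4], 0.6], [[0, 0, 0], [0, 0, 0], 0.6]]
```

Call:
arm_command --increments '[[[-0.005, -0.007, 0.001], [0.9, -0.35, 0.45], 0.6], [[-0.005, -0.007, 0.001], [1.0, -0.3, 0.45], 0.6], [[-0.005, -0.007, 0], [1.0, -0.3, 0.4], 0.6], [[-0.005, -0.006, 0], [1.0, -0.2, 0.3], 0.6], [[0, 0, 0], [0.5, 0, 0], 0.6]]'

```text
time: 20.5
tcp_pos: [0.6218, -0.1424, 0.0514]
ee_rot: [-3.015, 1.567, 2.871]
wrist_force: [-0.0, 0.5, -0.3]
gripper_width: 0.051
```

```bash
python3 - <<'E'
from h import *
where()
plan([(.6239,-.1453,.035,-.398+np.pi/2)],.6,vmax=.007,wmax=.14)
p,r,s=tool()
out=[]
for n in('top','side'):
    im=eyes.read_camera(n)[:,:,::-1]; u=px(n,(.6239,-.1453,.02)).astype(int)
    im=cv2.copyMakeBorder(im,80,80,80,80,cv2.BORDER_CONSTANT); out.append(cv2.resize(im[u[1]+30:u[1]+130,u[0]+20:u[0]+140],(396,330),interpolation=cv2.INTER_CUBIC))
cv2.imwrite('pics/large1.png',np.hstack(out))
E
```

```text
[ 0.6218 -0.1424  0.0514] jaw 1.174 tilt [-0.003  0.001] w 0.051 F [-0.   0.5 -0.3] q6 -1.59 t 20.5
[[[0.0, -0.001, 0.0], [0.55, -0.06, 0.1], 0.6], [[0.0, -0.001, 0.0], [0.55, -0.06, 0.1], 0.6], [[0.0, -0.001, 0.0], [0.55, -0.06, 0.1], 0.6], [[0, 0, 0], [0, 0, 0], 0.6], [[0, 0, 0], [0, 0, 0], 0.6]]
```

View pics/large1.png

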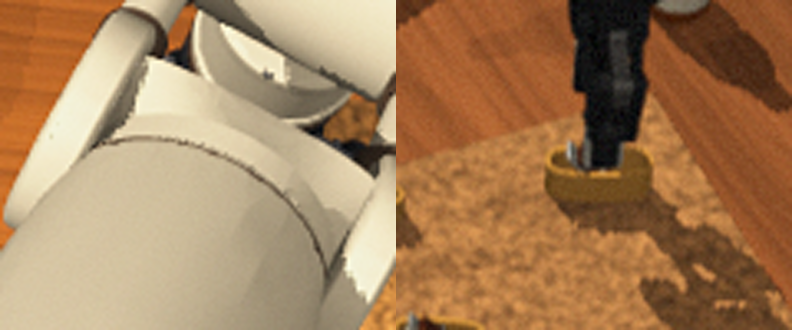

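The fingers stand over the middle of the large plane in the side view (about column 605 against a body spanning 545–652). Lowering.

Call:
arm_command --increments '[[[0, -0.001, 0], [0.7, -0.08, 0.1], 0.6], [[0, -0.001, 0], [0.9, -0.05, 0.08], 0.6], [[0, 0, 0], [1.0, -0.03, 0.05], 0.6], [[0, 0, 0], [0.9, 0, 0], 0.6], [[0, 0, 0], [0.5, 0, 0], 0.6]]'

```text
time: 21.1
tcp_pos: [0.6247, -0.1447, 0.0105]
ee_rot: [-0.195, 1.569, -0.592]
wrist_force: [-0.7, -0.2, 0.0]
gripper_width: 0.0513
```

```bash
python3 - <<'E'
from h import *
where()
plan([(.6239,-.1453,.006,-.398+np.pi/2)],.6,vmax=.003,wmax=.14)
E
```

```text
[ 0.6247 -0.1447  0.0105] jaw 1.174 tilt [ 0.001 -0.001] w 0.0513 F [-0.7 -0.2  0. ] q6 -1.59 t 21.1
[[[0.001, 0.001, 0.0], [0.22, -0.04, -0.03], 0.6], [[0.001, 0.001, 0.0], [0.22, -0.04, -0.03], 0.6], [[0, 0, 0], [0, 0, 0], 0.6], [[0, 0, 0], [0, 0, 0], 0.6], [[0, 0, 0], [0, 0, 0], 0.6]]
```

Call:
arm_command --increments '[[[0, 0, 0], [0.2, 0, 0], 0.6], [[0, 0, 0], [0.15, 0, 0], 0.3], [[0, 0, 0], [0, 0, 0], 0.2], [[0, 0, 0], [0, 0, 0], 0.2], [[0, 0, 0], [0, 0, 0], 0.2]]' --squeeze 35

```text
time: 21.6
tcp_pos: [0.6241, -0.1446, 0.0056]
ee_rot: [-1.553, 1.57, -1.95]
wrist_force: [0.1, -0.2, -1.2]
gripper_width: 0.0231
```

Call:
arm_command --increments '[[[0, 0, 0], [0, 0, 0], 0.2], [[0, 0, 0], [0, 0, 0], 0.2], [[0, 0, 0], [0, 0, 0], 0.2], [[0, 0, 0], [0, 0, 0], 0.2], [[0, 0, 0], [0, 0, 0], 0.2]]'

```text
time: 22.1
tcp_pos: [0.6238, -0.1443, 0.0055]
ee_rot: [-2.524, 1.57, -2.921]
wrist_force: [0.1, -0.2, -1.6]
gripper_width: 0.0236
```

Call:
arm_command --increments '[[[0, 0, 0], [-2, 0, 0], 0.2], [[0, 0, 0], [-3, 0, 0], 0.2], [[0, 0, 0], [-3.5, 0, 0], 0.2], [[0, 0, 0], [-2.5, 0, 0], 0.2], [[0, 0, 0], [-1, 0, 0], 0.2]]'

```text
time: 22.6
tcp_pos: [0.6213, -0.1432, 0.1257]
ee_rot: [-3.119, 1.562, 2.768]
wrist_force: [1.0, -0.4, -0.8]
gripper_width: 0.0235
```

```bash
python3 - <<'E'
from h import *
where()
plan([(.44,.2484,.125,.285)],.2,vmax=.043,wmax=.13)
E
```

```text
[ 0.6213 -0.1432  0.1257] jaw 1.174 tilt [-0.008  0.003] w 0.0235 F [ 1.  -0.4 -0.8] q6 -1.59 t 22.6
[[[0.081, -0.001, 0.0], [0.03, 2.65, -2.9], 0.2], [[0.081, -0.001, 0.0], [0.03, 2.4, -3.1], 0.2], [[0.081, -0.001, 0.0], [0.03, 2.15, -3.28], 0.2], [[0.081, -0.001, 0.0], [0.03, 1.87, -3.45], 0.2], [[0.081, -0.001, 0.0], [0.02, 1.59, -3.59], 0.2]]
[[[0.081, -0.001, 0.0], [0.02, 1.29, -3.7], 0.2], [[0.081, -0.001, 0.0], [0.02, 0.99, -3.8], 0.2], [[0.081, -0.001, 0.0], [0.02, 0.68, -3.86], 0.2], [[0.081, -0.001, 0.0], [0.02, 0.37, -3.91], 0.2], [[0.081, -0.001, 0.0], [0.01, 0.05, -3.92], 0.2]]
[[[0.081, -0.001, 0.0], [0.01, -0.27, -3.91], 0.2], [[0, 0, 0], [0, 0, 0], 0.2], [[0, 0, 0], [0, 0, 0], 0.2], [[0, 0, 0], [0, 0, 0], 0.2], [[0, 0, 0], [0, 0, 0], 0.2]]
```

The jaw must lie across the till here (1.856 rad), so I replan.

```bash
python3 - <<'E'
from h import *
plan([(.44,.2484,.125,.285+np.pi/2)],.2,vmax=.043,wmax=.13)
E
```

```text
[[[-0.062, -0.001, -0.0], [0.03, 2.65, -2.9], 0.2], [[-0.062, -0.001, -0.0], [0.03, 2.82, -2.73], 0.2], [[-0.062, -0.001, -0.0], [0.03, 2.98, -2.55], 0.2], [[-0.062, -0.001, -0.0], [0.02, 3.14, -2.36], 0.2], [[-0.062, -0.001, -0.0], [0.02, 3.28, -2.16], 0.2]]
[[[-0.062, -0.001, -0.0], [0.02, 3.4, -1.95], 0.2], [[-0.062, -0.001, -0.0], [0.02, 3.52, -1.74], 0.2], [[-0.062, -0.001, -0.0], [0.01, 3.62, -1.52], 0.2], [[-0.062, -0.001, -0.0], [0.01, 3.71, -1.29], 0.2], [[-0.062, -0.001, -0.0], [0.01, 3.78, -1.06], 0.2]]
[[[-0.062, -0.001, -0.0], [0.01, 3.84, -0.82], 0.2], [[0, 0, 0], [0, 0, 0], 0.2], [[0, 0, 0], [0, 0, 0], 0.2], [[0, 0, 0], [0, 0, 0], 0.2], [[0, 0, 0], [0, 0, 0], 0.2]]
```

Call:
arm_command --increments '[[[-0.062, 0, 0], [0, 2.6, -2.9], 0.2], [[-0.062, 0, 0], [0, 2.8, -2.7], 0.2], [[-0.062, 0, 0], [0, 3.0, -2.5], 0.2], [[-0.062, 0, 0], [0, 3.1, -2.4], 0.2], [[-0.062, 0, 0], [0, 3.3, -2.2], 0.2]]'

```text
time: 23.1
tcp_pos: [0.5379, 0.0339, 0.1265]
ee_rot: [-3.057, 1.568, -3.14]
wrist_force: [0.4, 1.5, -1.6]
gripper_width: 0.0236
```

Call:
arm_command --increments '[[[-0.062, 0, 0], [0, 3.4, -1.9], 0.2], [[-0.062, 0, 0], [0, 3.5, -1.7], 0.2], [[-0.062, 0, 0], [0, 3.4, -1.5], 0.2], [[-0.062, 0, 0], [0, 3.0, -1.0], 0.2], [[-0.062, 0, 0], [0, 2.4, -0.7], 0.2]]'

```text
time: 23.6
tcp_pos: [0.4571, 0.1962, 0.1229]
ee_rot: [2.83, 1.562, 3.071]
wrist_force: [-0.1, -0.5, -1.6]
gripper_width: 0.0234
```

```bash
python3 - <<'E'
from h import *
where()
plan([(.44,.2484,.11,.285+np.pi/2)],.2,vmax=.02,wmax=.13)
E
```

```text
[0.4571 0.1962 0.1229] jaw 1.812 tilt [-0.008  0.001] w 0.0234 F [-0.1 -0.5 -1.6] q6 -1.65 t 23.6
[[[-0.015, -0.003, -0.001], [0.43, 1.82, -0.13], 0.2], [[-0.015, -0.003, -0.001], [0.43, 1.83, -0.11], 0.2], [[-0.015, -0.003, -0.001], [0.43, 1.83, -0.08], 0.2], [[0, 0, 0], [0, 0, 0], 0.2], [[0, 0, 0], [0, 0, 0], 0.2]]
```

Call:
arm_command --increments '[[[-0.015, -0.003, 0], [0.3, 1.7, -0.1], 0.2], [[-0.015, -0.003, 0], [0.4, 1.4, -0.1], 0.2], [[-0.01, -0.002, 0], [0.4, 0.9, 0], 0.2], [[0, 0, 0], [0.2, 0.3, 0], 0.2], [[0, 0, 0], [0, 0, 0], 0.2]]'

```text
time: 24.1
tcp_pos: [0.4394, 0.2412, 0.1062]
ee_rot: [2.543, 1.565, 2.832]
wrist_force: [-0.1, -0.8, -1.2]
gripper_width: 0.0231
```

```bash
python3 - <<'E'
from h import *
where()
plan([(.44,.2484,.06,.285+np.pi/2)],.2,vmax=.01,wmax=.13)
E
```

```text
[0.4394 0.2412 0.1062] jaw 1.859 tilt [-0.006  0.002] w 0.0231 F [-0.1 -0.8 -1.2] q6 -1.6 t 24.1
[[[0.001, -0.001, -0.001], [0.92, 0.13, 0.06], 0.2], [[0.001, -0.001, -0.001], [0.92, 0.13, 0.06], 0.2], [[0.001, -0.001, -0.001], [0.92, 0.13, 0.06], 0.2], [[0.001, -0.001, -0.001], [0.92, 0.13, 0.05], 0.2], [[0.001, -0.001, -0.001], [0.92, 0.13, 0.05], 0.2]]
```

Call:
arm_command --increments '[[[0.001, -0.002, -0.001], [0.8, 0.2, 0.06], 0.2], [[0.001, -0.002, -0.001], [1.0, 0.2, 0.06], 0.2], [[0, -0.001, 0], [1.0, 0.15, 0.05], 0.2], [[0, 0, 0], [1.0, 0.05, 0], 0.2], [[0, 0, 0], [0.5, 0, 0], 0.2]]'

```text
time: 24.6
tcp_pos: [0.4406, 0.2462, 0.0597]
ee_rot: [0.454, 1.57, 0.737]
wrist_force: [-0.8, -0.3, -1.9]
gripper_width: 0.0232
```

```bash
python3 - <<'E'
from h import *
where()
plan([(.44,.2484,.0095,.285+np.pi/2)],.2,vmax=.01,wmax=.13)
E
```

```text
[0.4406 0.2462 0.0597] jaw 1.854 tilt [0.001 0.001] w 0.0232 F [-0.8 -0.3 -1.9] q6 -1.58 t 24.6
[[[-0.0, 0.0, -0.0], [0.84, 0.04, 0.0], 0.2], [[-0.0, 0.0, -0.0], [0.84, 0.04, 0.0], 0.2], [[-0.0, 0.0, -0.0], [0.84, 0.04, 0.0], 0.2], [[-0.0, 0.0, -0.0], [0.84, 0.04, 0.0], 0.2], [[-0.0, 0.0, -0.0], [0.84, 0.04, 0.0], 0.2]]
[[[-0.0, 0.0, -0.0], [0.84, 0.04, 0.0], 0.2], [[0, 0, 0], [0, 0, 0], 0.2], [[0, 0, 0], [0, 0, 0], 0.2], [[0, 0, 0], [0, 0, 0], 0.2], [[0, 0, 0], [0, 0, 0], 0.2]]
```

Call:
arm_command --increments '[[[0, 0, 0], [0.7, 0.08, 0], 0.2], [[0, 0, 0], [1.0, 0.05, 0], 0.2], [[0, 0, 0], [1.0, 0.03, 0], 0.2], [[0, 0, 0], [0.9, 0, 0], 0.2], [[0, 0, 0], [0.5, 0, 0], 0.2]]'

```text
time: 25.1
tcp_pos: [0.44, 0.2476, 0.0147]
ee_rot: [0.803, 1.57, 1.086]
wrist_force: [0.8, -0.9, -2.0]
gripper_width: 0.0235
```

```bash
python3 - <<'E'
from h import *
where()
E
```

```text
[0.44   0.2476 0.0147] jaw 1.853 tilt [0.    0.001] w 0.0235 F [ 0.8 -0.9 -2. ] q6 -1.58 t 25.1
```

Call:
arm_command --increments '[[[0, 0, 0], [0.2, 0, 0], 0.2], [[0, 0, 0], [0.2, 0, 0], 0.2], [[0, 0, 0], [0.15, 0, 0], 0.2], [[0, 0, 0], [0.12, 0, 0], 0.2], [[0, 0, 0], [0.12, 0, 0], 0.2]]'

```text
time: 25.6
tcp_pos: [0.44, 0.2476, 0.0074]
ee_rot: [2.964, 1.569, -3.036]
wrist_force: [-7.9, -3.0, 15.3]
gripper_width: 0.024
```

Call:
arm_command --increments '[[[0, 0, 0], [0.15, 0, 0], 0.2], [[0, 0, 0], [0.15, 0, 0], 0.2], [[0, 0, 0], [0.12, 0, 0], 0.2], [[0, 0, 0], [0.12, 0, 0], 0.2], [[0, 0, 0], [0.12, 0, 0], 0.2]]'

```text
time: 26.1
tcp_pos: [0.44, 0.2476, 0.0074]
ee_rot: [-2.938, 1.565, -2.654]
wrist_force: [-5.7, -1.6, 8.7]
gripper_width: 0.0234
```

On the floor. Releasing with a narrow opening.

Call:
arm_command --increments '[[[0, 0, 0], [-0.05, 0, 0], 0.4], [[0, 0, 0], [0, 0, 0], 0.4], [[0, 0, 0], [0, 0, 0], 0.4], [[0, 0, 0], [-1, 0, 0], 0.4], [[0, 0, 0], [-2, 0, 0], 0.4]]'

```text
time: 26.6
tcp_pos: [0.4399, 0.2473, 0.0386]
ee_rot: [-2.929, 1.564, -2.644]
wrist_force: [0.6, -0.6, 0.4]
gripper_width: 0.0343
```

Call:
arm_command --increments '[[[0, 0, 0], [-3, 0, 0], 0.4], [[0, 0, 0], [-4, 0, 0], 0.4], [[0, 0, 0], [-2.5, 0, 0], 0.4], [[0, 0, 0], [-0.5, 0, 0], 0.4], [[0, 0, 0], [0, 0, 0], 0.4]]'

```text
time: 27.1
tcp_pos: [0.4418, 0.2484, 0.1469]
ee_rot: [-1.746, 1.57, -1.462]
wrist_force: [0.8, 0.4, -0.3]
gripper_width: 0.0339
```

```bash
python3 - <<'E'
from h import *
where()
plan([(.4953,-.1117,.10,-.056+np.pi/2)],.4,vmax=.043,wmax=.14)
E
```

```text
[0.4418 0.2484 0.1469] jaw 1.855 tilt [ 0.    -0.001] w 0.0339 F [ 0.8  0.4 -0.3] q6 -1.58 t 27.1
[[[0.038, -0.0, 0.0], [0.52, -4.01, -0.55], 0.4], [[0.038, -0.0, 0.0], [0.52, -4.02, -0.4], 0.4], [[0.038, -0.0, 0.0], [0.52, -4.04, -0.25], 0.4], [[0.038, -0.0, 0.0], [0.52, -4.04, -0.09], 0.4], [[0.038, -0.0, 0.0], [0.52, -4.04, 0.06], 0.4]]
[[[0.038, -0.0, 0.0], [0.52, -4.04, 0.21], 0.4], [[0.038, -0.0, 0.0], [0.52, -4.03, 0.36], 0.4], [[0.038, -0.0, 0.0], [0.52, -4.01, 0.52], 0.4], [[0.038, -0.0, 0.0], [0.52, -3.99, 0.67], 0.4], [[0, 0, 0], [0, 0, 0], 0.4]]
```

Call:
arm_command --increments '[[[0.038, 0, 0], [0, -4.0, -0.5], 0.5], [[0.038, 0, 0], [0.2, -4.0, -0.4], 0.5], [[0.038, 0, 0], [0.4, -4.0, -0.2], 0.5], [[0.038, 0, 0], [0.5, -4.0, -0.1], 0.5], [[0.038, 0, 0], [0.6, -4.0, 0], 0.5]]'

```text
time: 27.6
tcp_pos: [0.4683, 0.0482, 0.1234]
ee_rot: [2.889, 1.564, 2.987]
wrist_force: [0.7, -0.6, 0.0]
gripper_width: 0.043
```

Call:
arm_command --increments '[[[0.038, 0, 0], [0.6, -4.0, 0.2], 0.5], [[0.038, 0, 0], [0.6, -3.8, 0.4], 0.5], [[0.038, 0, 0], [0.6, -3.0, 0.5], 0.5], [[0.03, 0, 0], [0.5, -2.0, 0.4], 0.5], [[0, 0, 0], [0.2, -0.8, 0.2], 0.5]]'

```text
time: 28.1
tcp_pos: [0.4848, -0.0945, 0.0875]
ee_rot: [2.916, 1.549, 2.857]
wrist_force: [0.8, 0.1, -0.3]
gripper_width: 0.0429
```

```bash
python3 - <<'E'
from h import *
where()
plan([(.4953,-.1117,.05,-.056+np.pi/2)],.5,vmax=.013,wmax=.14)
E
```

```text
[ 0.4848 -0.0945  0.0875] jaw 1.512 tilt [-0.021  0.006] w 0.0429 F [ 0.8  0.1 -0.3] q6 -1.95 t 28.1
[[[-0.001, -0.005, -0.001], [0.93, -0.42, 0.31], 0.5], [[-0.001, -0.005, -0.001], [0.93, -0.42, 0.3], 0.5], [[-0.001, -0.005, -0.001], [0.93, -0.42, 0.3], 0.5], [[-0.001, -0.005, -0.001], [0.94, -0.42, 0.29], 0.5], [[0, 0, 0], [0, 0, 0], 0.5]]
```

Call:
arm_command --increments '[[[-0.001, -0.006, -0.001], [0.6, -0.5, 0.4], 0.5], [[-0.001, -0.006, -0.001], [0.8, -0.45, 0.35], 0.5], [[-0.001, -0.006, -0.001], [0.8, -0.4, 0.3], 0.5], [[0, -0.004, 0], [0.8, -0.2, 0.2], 0.5], [[0, 0, 0], [0.4, 0, 0], 0.5]]'

```text
time: 28.6
tcp_pos: [0.4951, -0.1086, 0.0479]
ee_rot: [1.873, 1.566, 1.821]
wrist_force: [-0.0, -0.0, -0.3]
gripper_width: 0.043
```

```bash
python3 - <<'E'
from h import *
where()
plan([(.4953,-.1117,.025,-.056+np.pi/2)],.5,vmax=.006,wmax=.14)
p,r,s=tool()
im=eyes.read_camera('side')[:,:,::-1]; u=px('side',(.4953,-.1117,.02)).astype(int)
a=cv2.resize(im[u[1]-50:u[1]+50,u[0]-60:u[0]+60],(396,330),interpolation=cv2.INTER_CUBIC)
im=eyes.read_camera('top')[:,:,::-1]
b=cv2.resize(im[185:330,135:305],(387,330),interpolation=cv2.INTER_CUBIC)
cv2.imwrite('pics/small1.png',np.hstack([a,b]))
E
```

```text
[ 0.4951 -0.1086  0.0479] jaw 1.519 tilt [-0.001  0.004] w 0.043 F [-0.  -0.  -0.3] q6 -1.98 t 28.6
[[[0.001, -0.0, -0.001], [0.57, -0.08, 0.01], 0.5], [[0.001, -0.0, -0.001], [0.57, -0.08, 0.01], 0.5], [[0.001, -0.0, -0.001], [0.57, -0.08, 0.01], 0.5], [[0.001, -0.0, -0.001], [0.57, -0.08, 0.01], 0.5], [[0, 0, 0], [0, 0, 0], 0.5]]
```

View pics/small1.png

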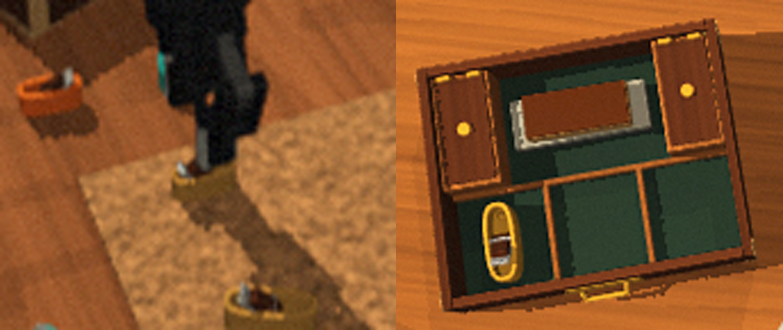

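In the till, the strop lies square on the stone with the leather up and the large plane stands in the left stall. The gripper is over the small plane. Lowering.

Call:
arm_command --increments '[[[0, 0, -0.001], [0.7, -0.15, 0], 0.5], [[0, 0, -0.001], [0.9, -0.1, 0], 0.5], [[0, 0, -0.001], [0.9, -0.05, 0], 0.5], [[0, 0, 0], [0.8, 0, 0], 0.5], [[0, 0, 0], [0.4, 0, 0], 0.5]]'

```text
time: 29.2
tcp_pos: [0.4955, -0.1114, 0.0092]
ee_rot: [0.987, 1.57, 0.936]
wrist_force: [-0.1, -0.3, -0.5]
gripper_width: 0.0425
```

```bash
python3 - <<'E'
from h import *
where()
plan([(.4953,-.1117,.006,-.056+np.pi/2)],.5,vmax=.003,wmax=.14)
E
```

```text
[ 0.4955 -0.1114  0.0092] jaw 1.52 tilt [0. 0.] w 0.0425 F [-0.1 -0.3 -0.5] q6 -1.98 t 29.2
[[[0.002, 0.0, -0.0], [0.16, -0.02, -0.01], 0.5], [[0.002, 0.0, -0.0], [0.16, -0.02, -0.01], 0.5], [[0, 0, 0], [0, 0, 0], 0.5], [[0, 0, 0], [0, 0, 0], 0.5], [[0, 0, 0], [0, 0, 0], 0.5]]
```

Call:
arm_command --increments '[[[0, 0, 0], [0.15, 0, 0], 0.5], [[0, 0, 0], [0.1, 0, 0], 0.2], [[0, 0, 0], [0, 0, 0], 0.1], [[0, 0, 0], [0, 0, 0], 0.1], [[0, 0, 0], [0, 0, 0], 0.1]]' --squeeze 30

```text
time: 29.7
tcp_pos: [0.4954, -0.1113, 0.0061]
ee_rot: [2.025, 1.57, 1.974]
wrist_force: [-0.3, 0.1, -0.9]
gripper_width: 0.0148
```

Call:
arm_command --increments '[[[0, 0, 0], [0, 0, 0], 0.1], [[0, 0, 0], [0, 0, 0], 0.1], [[0, 0, 0], [0, 0, 0], 0.1], [[0, 0, 0], [0, 0, 0], 0.1], [[0, 0, 0], [0, 0, 0], 0.1]]'

```text
time: 30.2
tcp_pos: [0.4956, -0.1114, 0.0065]
ee_rot: [0.833, 1.57, 0.782]
wrist_force: [1.3, -0.1, 0.2]
gripper_width: 0.0153
```

Call:
arm_command --increments '[[[0, 0, 0], [-2, 0, 0], 0.1], [[0, 0, 0], [-3, 0, 0], 0.1], [[0, 0, 0], [-3.5, 0, 0], 0.1], [[0, 0, 0], [-2.5, 0, 0], 0.1], [[0, 0, 0], [-1, 0, 0], 0.1]]'

```text
time: 30.7
tcp_pos: [0.4931, -0.1104, 0.1277]
ee_rot: [2.66, 1.564, 2.609]
wrist_force: [0.3, -0.4, -0.7]
gripper_width: 0.0151
```

```bash
python3 - <<'E'
from h import *
where()
plan([(.4828,.1026,.125,.285+np.pi/2)],.1,vmax=.04,wmax=.14)
E
```

```text
[ 0.4931 -0.1104  0.1277] jaw 1.519 tilt [-0.006  0.004] w 0.0151 F [ 0.3 -0.4 -0.7] q6 -1.98 t 30.7
[[[-0.056, -0.001, -0.001], [0.06, 3.54, -0.35], 0.1], [[-0.056, -0.001, -0.001], [0.06, 3.55, -0.15], 0.1], [[-0.056, -0.001, -0.001], [0.05, 3.55, 0.04], 0.1], [[-0.056, -0.001, -0.001], [0.05, 3.54, 0.24], 0.1], [[-0.056, -0.001, -0.001], [0.05, 3.53, 0.44], 0.1]]
[[[-0.056, -0.001, -0.001], [0.05, 3.5, 0.64], 0.1], [[0, 0, 0], [0, 0, 0], 0.1], [[0, 0, 0], [0, 0, 0], 0.1], [[0, 0, 0], [0, 0, 0], 0.1], [[0, 0, 0], [0, 0, 0], 0.1]]
```

Place height for the small plane is about 0.0083.

Call:
arm_command --increments '[[[-0.056, 0, 0], [0, 3.5, -0.35], 0.1], [[-0.056, 0, 0], [0, 3.5, -0.15], 0.1], [[-0.056, 0, 0], [0, 3.5, 0], 0.1], [[-0.056, 0, 0], [0, 3.5, 0.2], 0.1], [[-0.056, 0, 0], [0, 2.8, 0.4], 0.1]]'

```text
time: 31.2
tcp_pos: [0.4851, 0.0593, 0.1281]
ee_rot: [2.55, 1.567, 2.782]
wrist_force: [-0.3, -0.4, -0.5]
gripper_width: 0.0151
```

Call:
arm_command --increments '[[[-0.05, 0, 0], [0.2, 2.2, 0.4], 0.1], [[-0.02, 0, 0], [0.2, 1.2, 0.2], 0.1], [[0, 0, 0], [0.2, 0.5, 0], 0.1], [[0, 0, 0], [0, 0, 0], 0.1], [[0, 0, 0], [0, 0, 0], 0.1]]'

```text
time: 31.7
tcp_pos: [0.4782, 0.1021, 0.1185]
ee_rot: [2.713, 1.562, 3.02]
wrist_force: [0.5, -0.2, -0.8]
gripper_width: 0.0152
```

```bash
python3 - <<'E'
from h import *
where()
plan([(.4828,.1026,.06,.285+np.pi/2)],.1,vmax=.011,wmax=.14)
E
```

```text
[0.4782 0.1021 0.1185] jaw 1.878 tilt [-0.009  0.001] w 0.0152 F [ 0.5 -0.2 -0.8] q6 -1.92 t 31.7
[[[0.004, -0.001, -0.001], [0.97, -0.02, 0.08], 0.1], [[0.004, -0.001, -0.001], [0.97, -0.02, 0.08], 0.1], [[0.004, -0.001, -0.001], [0.97, -0.02, 0.08], 0.1], [[0.004, -0.001, -0.001], [0.97, -0.02, 0.08], 0.1], [[0.004, -0.001, -0.001], [0.97, -0.01, 0.08], 0.1]]
[[[0.004, -0.001, -0.001], [0.97, -0.01, 0.08], 0.1], [[0, 0, 0], [0, 0, 0], 0.1], [[0, 0, 0], [0, 0, 0], 0.1], [[0, 0, 0], [0, 0, 0], 0.1], [[0, 0, 0], [0, 0, 0], 0.1]]
```

Call:
arm_command --increments '[[[0.005, -0.002, -0.001], [0.9, 0, 0.1], 0.1], [[0.005, -0.002, -0.001], [1.2, 0, 0.1], 0.1], [[0.005, -0.002, -0.001], [1.3, 0, 0.1], 0.1], [[0.004, 0, 0], [1.2, 0, 0.05], 0.1], [[0.003, 0, 0], [0.7, 0, 0], 0.1]]'

```text
time: 32.2
tcp_pos: [0.4827, 0.1, 0.0618]
ee_rot: [-1.341, 1.57, -1.063]
wrist_force: [-0.4, -1.1, -0.4]
gripper_width: 0.0152
```

```bash
python3 - <<'E'
from h import *
where()
plan([(.4828,.1026,.014,.285+np.pi/2)],.1,vmax=.009,wmax=.14)
E
```

```text
[0.4827 0.1    0.0618] jaw 1.848 tilt [ 0.001 -0.001] w 0.0152 F [-0.4 -1.1 -0.4] q6 -1.89 t 32.2
[[[-0.001, 0.0, 0.0], [0.8, 0.04, 0.01], 0.1], [[-0.001, 0.0, 0.0], [0.8, 0.04, 0.01], 0.1], [[-0.001, 0.0, 0.0], [0.8, 0.04, 0.01], 0.1], [[-0.001, 0.0, 0.0], [0.8, 0.04, 0.01], 0.1], [[-0.001, 0.0, 0.0], [0.8, 0.04, 0.01], 0.1]]
[[[-0.001, 0.0, 0.0], [0.8, 0.04, 0.01], 0.1], [[0, 0, 0], [0, 0, 0], 0.1], [[0, 0, 0], [0, 0, 0], 0.1], [[0, 0, 0], [0, 0, 0], 0.1], [[0, 0, 0], [0, 0, 0], 0.1]]
```

Call:
arm_command --increments '[[[-0.002, 0, 0], [0.7, 0.08, 0], 0.1], [[-0.002, 0, 0], [1.0, 0.06, 0], 0.1], [[-0.002, 0, 0], [1.0, 0.03, 0], 0.1], [[0, 0, 0], [0.9, 0, 0], 0.1], [[0, 0, 0], [0.5, 0, 0], 0.1]]'

```text
time: 32.7
tcp_pos: [0.4818, 0.1014, 0.0165]
ee_rot: [-2.466, 1.57, -2.182]
wrist_force: [-0.4, -0.1, -0.7]
gripper_width: 0.0152
```

Call:
arm_command --increments '[[[0, 0, 0], [0.2, 0, 0], 0.1], [[0, 0, 0], [0.2, 0, 0], 0.1], [[0, 0, 0], [0.15, 0, 0], 0.1], [[0, 0, 0], [0.12, 0, 0], 0.1], [[0, 0, 0], [0.12, 0, 0], 0.1]]'

```text
time: 33.2
tcp_pos: [0.4823, 0.1015, 0.0081]
ee_rot: [-1.648, 1.57, -1.364]
wrist_force: [0.6, -0.7, -0.8]
gripper_width: 0.0152
```

```bash
python3 -c "
from h import *
where()"
```

```text
[0.4823 0.1015 0.0081] jaw 1.855 tilt [ 0.    -0.001] w 0.0152 F [ 0.6 -0.7 -0.8] q6 -1.89 t 33.2
```

Call:
arm_command --increments '[[[0, 0, 0], [0.12, 0, 0], 0.1], [[0, 0, 0], [0.12, 0, 0], 0.1], [[0, 0, 0], [0.12, 0, 0], 0.1], [[0, 0, 0], [0.1, 0, 0], 0.1], [[0, 0, 0], [0.1, 0, 0], 0.1]]'

```text
time: 33.7
tcp_pos: [0.4825, 0.1015, 0.0077]
ee_rot: [-2.976, 1.567, -2.691]
wrist_force: [-4.3, -1.3, 8.9]
gripper_width: 0.0153
```

Contact. Releasing and going on to the medium plane.

Call:
arm_command --increments '[[[0, 0, 0], [-0.05, 0, 0], 0.32], [[0, 0, 0], [0, 0, 0], 0.32], [[0, 0, 0], [0, 0, 0], 0.32], [[0, 0, 0], [-1, 0, 0], 0.32], [[0, 0, 0], [-2, 0, 0], 0.32]]'

```text
time: 34.2
tcp_pos: [0.4809, 0.1016, 0.0376]
ee_rot: [3.059, 1.563, -2.939]
wrist_force: [1.4, 0.2, 0.1]
gripper_width: 0.0276
```

Call:
arm_command --increments '[[[0, 0, 0], [-3, 0, 0], 0.32], [[0, 0, 0], [-4, 0, 0], 0.32], [[0, 0, 0], [-2.5, 0, 0], 0.32], [[0, 0, 0], [-0.5, 0, 0], 0.5], [[0, 0, 0], [0, 0, 0], 0.5]]'

```text
time: 34.7
tcp_pos: [0.4829, 0.1017, 0.1456]
ee_rot: [-2.767, 1.568, -2.482]
wrist_force: [0.7, -0.4, -0.4]
gripper_width: 0.0421
```

```bash
python3 - <<'E'
from h import *
where()
plan([(.488,-.2143,.10,-.475+np.pi/2)],.5,vmax=.043,wmax=.14)
E
```

```text
[0.4829 0.1017 0.1456] jaw 1.855 tilt [-0.002 -0.002] w 0.0421 F [ 0.7 -0.4 -0.4] q6 -1.89 t 34.7
[[[0.095, -0.0, 0.0], [0.58, -3.81, -1.05], 0.5], [[0.095, -0.0, 0.0], [0.58, -3.89, -0.68], 0.5], [[0.095, -0.0, 0.0], [0.57, -3.94, -0.31], 0.5], [[0.095, -0.0, 0.0], [0.57, -3.95, 0.07], 0.5], [[0.095, -0.0, 0.0], [0.57, -3.93, 0.44], 0.5]]
[[[0.095, -0.0, 0.0], [0.57, -3.87, 0.81], 0.5], [[0.095, -0.0, 0.0], [0.57, -3.77, 1.17], 0.5], [[0.095, -0.0, 0.0], [0.57, -3.64, 1.53], 0.5], [[0, 0, 0], [0, 0, 0], 0.5], [[0, 0, 0], [0, 0, 0], 0.5]]
```

Call:
arm_command --increments '[[[0.095, 0, 0], [0, -3.8, -1.0], 0.5], [[0.095, 0, 0], [0.2, -3.9, -0.7], 0.5], [[0.095, 0, 0], [0.4, -3.9, -0.3], 0.5], [[0.095, 0, 0], [0.5, -3.9, 0.1], 0.5], [[0.095, 0, 0], [0.5, -3.9, 0.4], 0.5]]'

```text
time: 35.2
tcp_pos: [0.482, -0.0953, 0.1227]
ee_rot: [3.08, 1.561, 2.881]
wrist_force: [-0.2, 0.0, -0.4]
gripper_width: 0.0429
```

Call:
arm_command --increments '[[[0.095, 0, 0], [0.6, -3.6, 0.8], 0.5], [[0.095, 0, 0], [0.6, -2.8, 0.9], 0.5], [[0.08, 0, 0], [0.5, -1.9, 0.7], 0.5], [[0.03, 0, 0], [0.3, -0.8, 0.3], 0.5], [[0, 0, 0], [0, 0, 0], 0.5]]'

```text
time: 35.7
tcp_pos: [0.4745, -0.1954, 0.092]
ee_rot: [-3.062, 1.546, 2.702]
wrist_force: [-0.1, 0.4, -0.5]
gripper_width: 0.0429
```

```bash
python3 - <<'E'
from h import *
where()
plan([(.488,-.2143,.05,-.475+np.pi/2)],.5,vmax=.013,wmax=.14)
E
```

```text
[ 0.4745 -0.1954  0.092 ] jaw 1.052 tilt [-0.022  0.011] w 0.0429 F [-0.1  0.4 -0.5] q6 -1.67 t 35.7
[[[-0.011, -0.006, 0.0], [1.04, -0.24, 0.55], 0.5], [[-0.011, -0.006, 0.0], [1.04, -0.25, 0.54], 0.5], [[-0.011, -0.006, 0.0], [1.04, -0.25, 0.53], 0.5], [[-0.011, -0.006, 0.0], [1.05, -0.26, 0.53], 0.5], [[0, 0, 0], [0, 0, 0], 0.5]]
```

Call:
arm_command --increments '[[[-0.012, -0.007, 0], [0.7, -0.35, 0.7], 0.5], [[-0.012, -0.007, 0], [0.9, -0.3, 0.6], 0.5], [[-0.012, -0.007, 0], [0.9, -0.3, 0.5], 0.5], [[-0.01, -0.004, 0], [0.8, -0.15, 0.4], 0.5], [[0, 0, 0], [0.4, 0, 0.1], 0.5]]'

```text
time: 36.2
tcp_pos: [0.4902, -0.2135, 0.0506]
ee_rot: [-0.312, 1.57, -0.773]
wrist_force: [0.1, -0.1, -0.2]
gripper_width: 0.0427
```

```bash
python3 - <<'E'
from h import *
where()
plan([(.488,-.2143,.02,-.475+np.pi/2)],.5,vmax=.007,wmax=.14)
E
```

```text
[ 0.4902 -0.2135  0.0506] jaw 1.11 tilt [ 0. -0.] w 0.0427 F [ 0.1 -0.1 -0.2] q6 -1.75 t 36.2
[[[0.003, 0.0, 0.0], [0.61, -0.03, -0.03], 0.5], [[0.003, 0.0, 0.0], [0.61, -0.03, -0.03], 0.5], [[0.003, 0.0, 0.0], [0.61, -0.03, -0.03], 0.5], [[0.003, 0.0, 0.0], [0.61, -0.03, -0.03], 0.5], [[0.003, 0.0, 0.0], [0.61, -0.03, -0.03], 0.5]]
```

Call:
arm_command --increments '[[[0.004, 0, 0], [0.7, -0.05, -0.05], 0.5], [[0.004, 0, 0], [0.9, -0.05, -0.05], 0.5], [[0.004, 0, 0], [0.9, -0.03, -0.03], 0.5], [[0, 0, 0], [0.8, 0, 0], 0.5], [[0, 0, 0], [0.4, 0, 0], 0.5]]'

```text
time: 36.7
tcp_pos: [0.4883, -0.2134, 0.0101]
ee_rot: [0.399, 1.571, -0.074]
wrist_force: [-0.9, 0.2, 0.2]
gripper_width: 0.0429
```

```bash
python3 - <<'E'
from h import *
where()
plan([(.488,-.2143,.006,-.475+np.pi/2)],.5,vmax=.007,wmax=.14)
E
```

```text
[ 0.4883 -0.2134  0.0101] jaw 1.098 tilt [ 0. -0.] w 0.0429 F [-0.9  0.2  0.2] q6 -1.74 t 36.7
[[[0.002, 0.0, -0.0], [0.41, -0.09, 0.01], 0.5], [[0, 0, 0], [0, 0, 0], 0.5], [[0, 0, 0], [0, 0, 0], 0.5], [[0, 0, 0], [0, 0, 0], 0.5], [[0, 0, 0], [0, 0, 0], 0.5]]
```

Call:
arm_command --increments '[[[0, 0, 0], [0.2, -0.05, 0], 0.5], [[0, 0, 0], [0.1, -0.02, 0], 0.2], [[0, 0, 0], [0, 0, 0], 0.15], [[0, 0, 0], [0, 0, 0], 0.15], [[0, 0, 0], [0, 0, 0], 0.15]]'

```text
time: 37.2
tcp_pos: [0.488, -0.2141, 0.0067]
ee_rot: [2.591, 1.571, 2.118]
wrist_force: [-0.0, 0.3, -1.9]
gripper_width: 0.0193
```

Call:
arm_command --increments '[[[0, 0, 0], [0, 0, 0], 0.15], [[0, 0, 0], [0, 0, 0], 0.15], [[0, 0, 0], [0, 0, 0], 0.15], [[0, 0, 0], [0, 0, 0], 0.15], [[0, 0, 0], [0, 0, 0], 0.15]]'

```text
time: 37.7
tcp_pos: [0.488, -0.2141, 0.0069]
ee_rot: [-0.036, 1.571, -0.509]
wrist_force: [1.2, 0.0, -1.1]
gripper_width: 0.0198
```

Call:
arm_command --increments '[[[0, 0, 0], [-2, 0, 0], 0.15], [[0, 0, 0], [-3, 0, 0], 0.15], [[0, 0, 0], [-3.5, 0, 0], 0.15], [[0, 0, 0], [-2.5, 0, 0], 0.15], [[0, 0, 0], [-1, 0, 0], 0.15]]'

```text
time: 38.2
tcp_pos: [0.4857, -0.2125, 0.1279]
ee_rot: [2.964, 1.563, 2.49]
wrist_force: [0.4, -0.5, -1.8]
gripper_width: 0.0192
```

```bash
python3 - <<'E'
from h import *
where()
plan([(.4614,.1755,.125,.285+np.pi/2)],.15,vmax=.04,wmax=.14)
E
```

```text
[ 0.4857 -0.2125  0.1279] jaw 1.097 tilt [-0.006  0.005] w 0.0192 F [ 0.4 -0.5 -1.8] q6 -1.74 t 38.2
[[[-0.076, -0.001, -0.0], [0.05, 3.34, -1.98], 0.15], [[-0.076, -0.001, -0.0], [0.05, 3.48, -1.73], 0.15], [[-0.076, -0.001, -0.0], [0.04, 3.6, -1.46], 0.15], [[-0.076, -0.001, -0.0], [0.04, 3.7, -1.18], 0.15], [[-0.076, -0.001, -0.0], [0.04, 3.78, -0.9], 0.15]]
[[[-0.076, -0.001, -0.0], [0.04, 3.84, -0.61], 0.15], [[-0.076, -0.001, -0.0], [0.03, 3.87, -0.31], 0.15], [[-0.076, -0.001, -0.0], [0.03, 3.89, -0.02], 0.15], [[-0.076, -0.001, -0.0], [0.03, 3.88, 0.27], 0.15], [[-0.076, -0.001, -0.0], [0.03, 3.85, 0.57], 0.15]]
```

Place height for the medium plane is about 0.0088.

Call:
arm_command --increments '[[[-0.076, 0, 0], [0, 3.3, -2.0], 0.15], [[-0.076, 0, 0], [0, 3.5, -1.7], 0.15], [[-0.076, 0, 0], [0, 3.6, -1.5], 0.15], [[-0.076, 0, 0], [0, 3.7, -1.2], 0.15], [[-0.076, 0, 0], [0, 3.8, -0.9], 0.15]]'

```text
time: 38.7
tcp_pos: [0.4729, -0.0178, 0.1286]
ee_rot: [2.909, 1.569, 2.82]
wrist_force: [-0.0, 0.1, -1.4]
gripper_width: 0.0193
```

Call:
arm_command --increments '[[[-0.076, 0, 0], [0, 3.8, -0.6], 0.15], [[-0.076, 0, 0], [0, 3.8, -0.3], 0.15], [[-0.076, 0, 0], [0, 3.6, 0], 0.15], [[-0.076, 0, 0], [0, 2.6, 0.3], 0.15], [[-0.07, 0, 0], [0, 1.6, 0.4], 0.15]]'

```text
time: 39.2
tcp_pos: [0.4595, 0.1461, 0.1245]
ee_rot: [2.61, 1.563, 2.915]
wrist_force: [0.4, -1.0, -0.7]
gripper_width: 0.0195
```

```bash
python3 - <<'E'
from h import *
where()
plan([(.4614,.1755,.1,.285+np.pi/2)],.15,vmax=.015,wmax=.14)
E
```

```text
[0.4595 0.1461 0.1245] jaw 1.875 tilt [-0.008  0.002] w 0.0195 F [ 0.4 -1.  -0.7] q6 -1.82 t 39.2
[[[0.007, -0.002, -0.001], [0.82, 0.91, 0.36], 0.15], [[0.007, -0.002, -0.001], [0.82, 0.92, 0.35], 0.15], [[0.007, -0.002, -0.001], [0.82, 0.92, 0.34], 0.15], [[0, 0, 0], [0, 0, 0], 0.15], [[0, 0, 0], [0, 0, 0], 0.15]]
```

Call:
arm_command --increments '[[[0.01, -0.002, 0], [0.5, 1.0, 0.3], 0.15], [[0.01, -0.002, 0], [0.7, 0.8, 0.3], 0.15], [[0.008, -0.002, 0], [0.7, 0.5, 0.3], 0.15], [[0.004, 0, 0], [0.4, 0.2, 0.15], 0.15], [[0, 0, 0], [0, 0, 0], 0.15]]'

```text
time: 39.7
tcp_pos: [0.4598, 0.176, 0.0967]
ee_rot: [2.459, 1.563, 2.735]
wrist_force: [0.1, 0.1, -1.7]
gripper_width: 0.0196
```

```bash
python3 - <<'E'
from h import *
where()
plan([(.4614,.1755,.06,.285+np.pi/2)],.15,vmax=.01,wmax=.14)
E
```

```text
[0.4598 0.176  0.0967] jaw 1.846 tilt [-0.007  0.003] w 0.0196 F [ 0.1  0.1 -1.7] q6 -1.73 t 39.7
[[[-0.002, -0.002, -0.001], [0.92, -0.03, 0.04], 0.15], [[-0.002, -0.002, -0.001], [0.92, -0.03, 0.04], 0.15], [[-0.002, -0.002, -0.001], [0.92, -0.03, 0.04], 0.15], [[-0.002, -0.002, -0.001], [0.92, -0.02, 0.04], 0.15], [[0, 0, 0], [0, 0, 0], 0.15]]
```

Call:
arm_command --increments '[[[-0.002, -0.002, -0.001], [0.7, 0, 0.05], 0.15], [[-0.003, -0.002, -0.001], [0.9, 0, 0.05], 0.15], [[-0.003, -0.002, -0.001], [0.9, 0, 0.05], 0.15], [[-0.002, 0, 0], [0.8, 0, 0], 0.15], [[0, 0, 0], [0.4, 0, 0], 0.15]]'

```text
time: 40.2
tcp_pos: [0.462, 0.1749, 0.0569]
ee_rot: [0.731, 1.569, 1.015]
wrist_force: [0.2, 0.1, -0.2]
gripper_width: 0.0194
```

```bash
python3 - <<'E'
from h import *
where()
plan([(.4614,.1755,.014,.285+np.pi/2)],.15,vmax=.01,wmax=.14)
E
```

```text
[0.462  0.1749 0.0569] jaw 1.855 tilt [0.001 0.001] w 0.0194 F [ 0.2  0.1 -0.2] q6 -1.74 t 40.2
[[[-0.0, 0.0, -0.0], [0.86, 0.01, -0.01], 0.15], [[-0.0, 0.0, -0.0], [0.86, 0.01, -0.01], 0.15], [[-0.0, 0.0, -0.0], [0.86, 0.01, -0.01], 0.15], [[-0.0, 0.0, -0.0], [0.86, 0.01, -0.01], 0.15], [[-0.0, 0.0, -0.0], [0.86, 0.01, -0.01], 0.15]]
```

Call:
arm_command --increments '[[[0, 0, 0], [0.7, 0.03, 0], 0.15], [[0, 0, 0], [0.9, 0, 0], 0.15], [[0, 0, 0], [0.9, 0, 0], 0.15], [[0, 0, 0], [0.9, 0, 0], 0.15], [[0, 0, 0], [0.4, 0, 0], 0.15]]'

```text
time: 40.7
tcp_pos: [0.4619, 0.1752, 0.0154]
ee_rot: [0.899, 1.569, 1.182]
wrist_force: [-0.2, -0.4, -1.8]
gripper_width: 0.0194
```

Call:
arm_command --increments '[[[0, 0, 0], [0.2, 0, 0], 0.15], [[0, 0, 0], [0.15, 0, 0], 0.15], [[0, 0, 0], [0.15, 0, 0], 0.15], [[0, 0, 0], [0.12, 0, 0], 0.15], [[0, 0, 0], [0.12, 0, 0], 0.15]]'

```text
time: 41.2
tcp_pos: [0.4621, 0.1753, 0.0082]
ee_rot: [1.551, 1.57, 1.835]
wrist_force: [-8.6, -1.4, 17.3]
gripper_width: 0.0194
```

```bash
python3 -c "
from h import *
where()"
```

```text
[0.4621 0.1753 0.0082] jaw 1.855 tilt [-0.     0.001] w 0.0194 F [-8.6 -1.4 17.3] q6 -1.74 t 41.2
```

Firm floor contact. Releasing, retreating clear, then checking.

Call:
arm_command --increments '[[[0, 0, 0], [-0.1, 0, 0], 0.15], [[0, 0, 0], [0, 0, 0], 0.35], [[0, 0, 0], [0, 0, 0], 0.35], [[0, 0, 0], [0, 0, 0], 0.35], [[0, 0, 0], [-1, 0, 0], 0.35]]'

```text
time: 41.7
tcp_pos: [0.4624, 0.1753, 0.0197]
ee_rot: [1.023, 1.57, 1.307]
wrist_force: [0.9, 0.0, 0.1]
gripper_width: 0.0298
```

Call:
arm_command --increments '[[[0, 0, 0], [-2.5, 0, 0], 0.35], [[0, 0, 0], [-4, 0, 0], 0.35], [[0, 0, 0], [-4, 0, 0], 0.35], [[0, 0, 0], [-2, -2, 0], 0.35], [[0, 0, 0], [-1, -4, 0], 0.35]]'

```text
time: 42.2
tcp_pos: [0.4775, 0.1192, 0.1619]
ee_rot: [1.666, 1.569, 1.956]
wrist_force: [0.5, -1.1, -1.2]
gripper_width: 0.03
```

Call:
arm_command --increments '[[[0, 0, 0], [0, -4, 0], 0.35], [[0, 0, 0], [0, -4, 0], 0.35], [[0, 0, 0], [0, -4, 0], 0.35], [[0, 0, 0], [0, -4, 0], 0.35], [[0, 0, 0], [0, -4, 0], 0.35]]'

```text
time: 42.7
tcp_pos: [0.5391, -0.0792, 0.1707]
ee_rot: [-0.291, 1.558, 0.002]
wrist_force: [0.1, 0.2, 0.6]
gripper_width: 0.0296
```

Call:
arm_command --increments '[[[0, 0, 0], [0, -4, 0], 0.35], [[0, 0, 0], [0, -3, 0], 0.35], [[0, 0, 0], [0, -1, 0], 0.35], [[0, 0, 0], [0, 0, 0], 0.35], [[0, 0, 0], [0, 0, 0], 0.35]]'

```text
time: 43.2
tcp_pos: [0.5634, -0.1631, 0.1743]
ee_rot: [-0.4, 1.555, -0.113]
wrist_force: [0.0, 0.1, 0.0]
gripper_width: 0.0301
```

```bash
python3 - <<'E'
from h import *
where()
a=cv2.resize(eyes.read_camera('side')[135:255,190:350,::-1],(400,300),interpolation=cv2.INTER_CUBIC)
b=cv2.resize(eyes.read_camera('top')[185:330,135:305,::-1],(400,341),interpolation=cv2.INTER_CUBIC)[:300+41]
cv2.imwrite('pics/final.png',np.hstack([cv2.copyMakeBorder(a,0,41,0,0,cv2.BORDER_CONSTANT),b]))
E
```

```text
[ 0.5634 -0.1631  0.1743] jaw 1.858 tilt [ 0.016 -0.002] w 0.0301 F [0.  0.1 0. ] q6 -2.35 t 43.2
```

View pics/final.png

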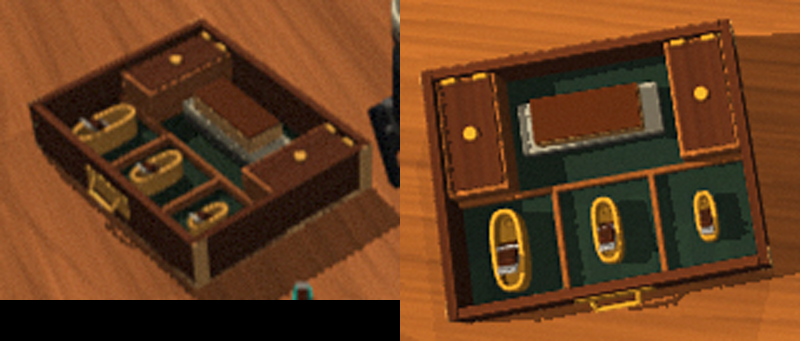

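The final check shows every piece in its place and nothing touched by the robot, so I hand in.

```bash
python3 -c "
from cell import job
print(job.job_done())"
```

```text
the job is handed in; nothing more can be done
None
```

All five pieces are packed in the till, and I handed the job in at about 43 s of the 115 s allowed. I placed them in this order:

1. **Stone:** flat and lengthwise between the two lidded boxes.
2. **Strop:** squarely on top of the stone, leather up.
3. **Planes:** the largest in the left stall, then the smallest in the right, then the middle size between them. They stand upright on their soles with noses to the back.

**Set-downs:** I lowered each piece until the wrist force showed contact before letting go. Contact came within about 1 mm of the height I expected. The highest wrist reading I saw was about 20 N, on the middle plane.

**Last pictures:** both views of the till showed everything upright, in line with its stall or bay, clear of the dividers and apparently below the rim. The gripper was well away. I judged the strop's centring on the stone by eye, allowing for the camera angle, and did not measure it.

**Disagreements and gaps:**
- The cameras put heights 4–6 mm lower than the given sizes, so I used the given sizes and the felt contacts for height.
- I left the bottle and brush alone, but the last close-ups did not include them, so I did not re-check them by picture.

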